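Fish a fallen keycap out of the gap between two desk units

ROBOT

A 6-joint arm with a two-finger parallel gripper is mounted at the origin on the work surface. World frame = base frame: x ahead of the robot, y to its left, z up, the work surface at z = 0. Lengths are in m, angles in degrees, forces in N, time in s.
With the tool pointing down it reaches from about 0.35 to 0.875 m from the base axis. Payload 4.2 kg.
Tool frame: the origin (TCP) lies on the centre line of the jaws, within the pads' length; the fingertips stand tip_reach ahead of it and the grasp point (between the pads) is the TCP (tip_reach is the distance from the TCP to the fingertips, in m); z points along the fingers, y is the line along which they close (so a half turn about z gives the same grasp; the last joint's range is limited). The gripper opens to 87 mm and grips with 3 to 60 N. Pads are 19 mm wide; open, the fingers measure 117 mm over their backs; the gripper's body (75 mm by 190 mm) begins 51 mm behind the grasp point.
Start: joints at [78.587, 22.042, 0.453, 0, -68.411, -14.817], TCP at [0.276, 0.561, 0.219] pointing down, gripper open.
Joint ranges: [-179.83, 179.83], [-69.29, 118.12], [-61.27, 80.66], [-181.25, 117.63], [-171.15, -9.14], [-177.46, 177.46]. Speed limits (degrees/s): [159.86, 159.86, 180, 180, 180, 180].

INTERFACE

Orientations are given as a 3x3 rotation matrix whose columns are the frame's x, y, z axes.
In Python, from station import sense, capture, finish_job, tip_reach gives the robot as it stands.
- The arm moves only by the tool arm_command, never from a script. Its argument "deltas" is a list of rows, each a list of 7 numbers: the turn, a rotation vector about the tool's x, y, z in rad, then the shift along the tool's x, y, z in cm, then the closure, from -1 (fully open) to 1 (shut), so that 0 is half open. In form: [[rx, ry, rz, dx, dy, dz, hand], ...]. A call has 1 to 8 rows; each row is the pose to reach, as a shift and turn from the pose commanded when the call began, along the tool's axes at that moment; what a row does not reach only later rows make up. A row lasts 1/12 s, in which the tool goes at most 41.7 mm and 7.16 degrees, less where a joint would pass 70% of its speed; a pose out of reach is approached as far as the arm can. A call with a gripper value outside its range is refused whole. The fingers move at their own pace and stop on an object; the grip force is fixed at half the most. Time passes only in rows, so rows that repeat a pose let the fingers close. It gives the time, the measured TCP pose, the force, the opening and the grip force at its end, in the units of the state.
- sense(): the state, without advancing time (a new reading comes with each control period).
- capture(name): name is "scene" or "side" or "wrist"; returns a dict with "pixels" (400x640x3 uint8, blue, green, red), "fovy" (degrees; the focal length in pixels is half the picture's height over the tangent of half this angle, whatever the lens; pixels are square), "cx", "cy" (the principal point, pixels), "k1" (the pictures are not rectified: a ray, as slopes to the right and down, at radius r is drawn at 1 + k1 r^2 times it, then the intrinsics apply), "rvec" (rotation vector, rad) and "tvec" (3), from world to camera coordinates, as OpenCV has them. Camera axes: x right, y down, z forward; pixel columns grow to the right and rows downward; lengths in m; the calibration is good to about 2 mm. A picture is of the moment at which its call begins. There is no depth.
- finish_job(): hands the job in; it is judged then, once.
The state is a dict: "time_s": time; "joints": joint angles; "joint_velocities": joint speeds; "effort": joint torques, N m; "tcp_pos": TCP position; "ee_rot": TCP orientation; "wrist_force": force on the tool from outside, world axes, zero at the start; "moment": the same for the moment, N m; "gripper_width": opening from 0.0 (shut) to 1.0 (fully open); "gripper_force": force on a finger pad.
Only numpy, scipy, OpenCV 4.12 (cv2) and the standard library are available. Lean on these libraries where they do the work, as an engineer would, in place of code of your own. Each camera call takes 0.05 s, during which the arm holds its last target. There are 200 camera calls.

TASK

A red keycap has slipped to the back of the narrow gap between the small computer and the drawer unit, under the clear shelf. Take the bent rod by its orange handle, reach in under the shelf, set the rubber toe in the shallow dish on top of the cap, and keeping it pressed down lightly (enough not to ride over the rim, but well under a kilogram or the cap cracks) draw the cap out over the low metal cable cover in the mouth until it lies flat on the open desk, wholly clear of the gap and the cover. Touch the cap only with the rod, do not force the rod against the units or disturb the mug, glass and mouse, and finally stand the rod back on the desk upright, about where it stood.

Things in the scene. Friction and masses are not known exactly. Their poses are not given: they have to be found in the camera images.
- gap_mouth (a point): On the desk, middle of the front mouth of the gap between two desk units. +x runs level into the gap, y across it, z up. 22 mm wide (walls at y = -11 and +11 mm), floor the desk but for a metal hump, flat-topped at x = 8 to 16 mm, its sides sloping 1 in 5 down to the desk; its height, 1.5 to 8 mm, is not measured. Closed by a grey block at x = 100 mm; clear shelf from x = 20 mm on, underside 62 mm up.
- units: Same origin and axes as gap_mouth. Fixed: a black computer case (y = 11 to 191 mm) and a white drawer unit (y = -161 to -11 mm), 62 mm high, from x = 0 (fronts) to 200 mm. A clear acrylic shelf, 5 mm thick, lies on both: x = 20 to 195 mm, y = -80 to +80 mm.
- strip (a joint): Travel (0 to 4 mm, towards +y) of a thin sprung rubber strip on the gap's +y wall, x = 45 to 99 mm, z = 1 to 8 mm. It squeezes the cap against the -y wall with about 1.5 N, so the cap is lightly wedged for its first 55 mm of travel and takes some 3 to 5 N of pull; friction everywhere is about 0.6.
- key_center (a point): Centre of the red keycap: 36 mm long (x), 18 mm wide (y), 10 mm high, about 15 g. It starts flat on the desk at the gap's back, lengthwise, its middle line 2 mm to the -y side of the gap's, back edge 1 to 4 mm from the closed end: nothing can be hooked behind it.
- keycap: The keycap; origin at the centre of its underside. Its top is dished: a flat recess in its middle, 16 mm (x) by 14 mm (y), 3 mm deep. The toe drags by the front rim and rides over it or tips the cap unless kept down on the dish's floor, also over the hump: a press of 2 to 5 N does well. The cap cracks if the rod loads it with over 10 N (weight and drag together).
- hook_handle (a point): Grip point of the bent rod: on the axis of its upright orange handle, 88 mm above the underside of its foot. The handle is 24 mm (x) by 14 mm (y) and ends 113 mm above that underside. Grip it across the 14 mm, from above, firmly (40 N or more): the toe pushes on a long lever and the handle can pivot between the pads. x points to the toe, z up.
- hook: The bent rod, about 160 g; origin on the handle's axis at the underside. Stands by itself on a steel foot (x = -29 to 17 mm, 34 mm wide, 6 mm high) and on its toe. A 6 mm steel bar runs from the handle along +x, centre line 38 mm above the underside, and at x = 115 mm bends straight down to the toe.
- hook_toe (a point): Lowest point of the rod's toe, a rubber ball 10 mm across: 115 mm along +x from the handle's axis, level with the underside of the foot. Axes as the handle's.
- mug: White mug, 80 mm across, 92 mm high, handle on its +y side; origin at the centre of its underside. Leave it alone.
- glass: Drinking glass, 68 mm across, 110 mm high; origin at the centre of its underside. Leave it alone.
- mouse: Black computer mouse, 105 x 60 x 33 mm; origin at the centre of its underside. Leave it alone.
Not all that is in view belongs to the job. Of the things like the hook, leave any that is green; of the rest the smaller one is meant.

How it is judged (in metres and radians):
On the way, in this order (a step that is already met when the one before it is completed fails the run):
1. the toe of the rod, bearing on the cap, has dragged it at least 20 mm towards the mouth (x of key_center in the frame of gap_mouth below 0.058 m and contact force between hook and keycap above 0.5 N), for 0.05 s.
2. the cap is out in front of the units, clear of the cable cover (x of key_center in the frame of gap_mouth below -0.03 m), for 0.1 s.
At the end, for the whole second after the job is handed in: The keycap lies flat (within 7 degrees), top up, on the desk in front of the units: its centre 30 to 250 mm before the plane of the mouth and within 120 mm of the gap's line; the rod stands released and upright (within 4.5 degrees) on the desk, within 120 mm of where it stood, not touching the cap (x of key_center in the frame of gap_mouth between -0.25 and -0.03 m and y of key_center in the frame of gap_mouth between -0.12 and 0.12 m and angle between key_center's own z axis and vertical below 0.12 rad and height (world z) of key_center below 0.007 m and contact force between hook and keycap below 0.05 N and angle between hook_handle's own z axis and vertical below 0.08 rad and height (world z) of hook_handle below 0.092 m and distance of hook_handle from where it was at the start of the episode below 0.12 m and contact force between the fingers and hook below 0.05 N).
It fails at once if the rod loads the keycap with more than 10 N (contact force between hook and keycap above 10 N).
It fails at once if the rod is forced against the units or the shelf with more than 15 N (contact force between hook and units above 15 N).
It fails at once if the robot itself touches the keycap (contact force between the arm and keycap above 0.3 N).
It fails at once if the fingers touch the keycap (contact force between the fingers and keycap above 0.3 N).
It fails at once if the mug, glass or mouse is shifted by more than 20 mm (distance of any of mug, glass, mouse from where it was at the start of the episode above 0.02 m).
It also fails if it takes over 72 s, if anything falls off the work surface, if the arm or the gripper's body presses on something with over 40 N, if the wrist force passes 120 N, or if a joint passes its speed limit or range.

## Working session

There is one attempt and no reset: what is moved stays moved. The work goes in short steps, Python scripts to look and compute and a tool call to move; the robot and the scene stay as the last step left them, time stands still between calls to the robot, and variables do not carry over. Pictures are saved under pics/ and viewed, at most 10 in all, crops included, and the job is handed in when it is done.

Besides the shell and the picture viewer there is one more tool, called after "Request:" as name(argument=value, ...), one argument or row to a line, values as JSON. arm_command: Moves the arm, as the interface text tells. Its arguments: {"type":"object","properties":{"deltas":{"type":"array"}},"required":["deltas"]}

```bash
ls; mkdir -p pics; cat > h.py <<'E'
import numpy as np, cv2
from station import sense, capture, finish_job, tip_reach
def K(c):
    f=200/np.tan(np.radians(c["fovy"])/2); return np.array([[f,0,c["cx"]],[0,f,c["cy"]],[0,0,1.]]), np.array([c["k1"],0,0,0.])
def proj(c,P):
    k,d=K(c); return cv2.projectPoints(np.asarray(P,float).reshape(-1,3),np.array(c["rvec"],float),np.array(c["tvec"],float),k,d)[0][:,0]
def ray(c,uv):
    k,d=K(c); n=cv2.undistortPoints(np.asarray(uv,float).reshape(-1,1,2),k,d)[:,0]
    R=cv2.Rodrigues(np.array(c["rvec"],float))[0]; o=-R.T@np.array(c["tvec"],float)
    return o,np.c_[n,np.ones(len(n))]@R
def onz(c,uv,z):
    o,r=ray(c,uv); return o+r*((z-o[2])/r[:,2])[:,None]
def tri(c1,uv1,c2,uv2):
    o1,d1=ray(c1,uv1);o2,d2=ray(c2,uv2);out=[]
    for a,b in zip(d1,d2):
        s=np.linalg.lstsq(np.c_[a,-b],o2-o1,rcond=None)[0]; p,q=o1+s[0]*a,o2+s[1]*b; out.append([*((p+q)/2),np.linalg.norm(p-q)])
    return np.array(out)
def snap(name,fn):
    c=capture(name); cv2.imwrite("pics/"+fn+".png",c["pixels"]); np.save("pics/"+fn+".npy",c,allow_pickle=True); return c
def load(fn): return np.load("pics/"+fn+".npy",allow_pickle=True).item()
E
python3 - <<'E'
from h import *
np.set_printoptions(precision=3,suppress=True)
print(tip_reach); s=sense(); print(s)
a=[snap(n,n+"0") for n in("scene","side","wrist")]
for c in a: print(c["rvec"],c["tvec"],c["fovy"],c["k1"],c["cx"],c["cy"],ray(c,[[320,200]])[0])
cv2.imwrite("pics/both.png",cv2.resize(np.vstack([a[0]["pixels"],a[1]["pixels"]]),(800,1000))[:0+1000]) 
E
```

```text
pics
0.019
{'time_s': 0.0, 'joints': array([ 78.587,  22.091,   0.379,  -0.029, -68.412, -14.816]), 'joint_velocities': array([ 0.018, -0.052,  0.044, -0.049,  0.032,  0.002]), 'effort': array([  0.001, -39.066,  18.74 ,   4.22 ,   0.011,  -0.   ]), 'tcp_pos': array([0.276, 0.56 , 0.218]), 'ee_rot': array([[ 0.897, -0.442, -0.001],
       [-0.442, -0.897, -0.002],
       [ 0.   ,  0.002, -1.   ]]), 'wrist_force': array([ 0.295, -0.312, -0.337]), 'moment': array([0.034, 0.057, 0.064]), 'gripper_force': 0.0, 'gripper_width': 0.9987429468734439}
[ 1.844  1.774 -0.674] [-0.02  -0.291  1.7  ] 42.27181957771015 -0.12668671291668251 313.29760587874074 200.19857338147781 [ 1.33  -0.009  1.099]
[ 1.952 -0.832  0.481] [-0.29   0.255  1.004] 51.18519518472719 -0.0010072582964654746 320.832029697006 191.87543843173498 [-0.336 -0.729  0.715]
[-1.567  2.52   0.362] [ 0.625 -0.035  0.391] 61.454715081897874 -0.024367696663395905 317.13720026306936 200.31586224777476 [0.346 0.527 0.384]
```

View pics/scene0.png

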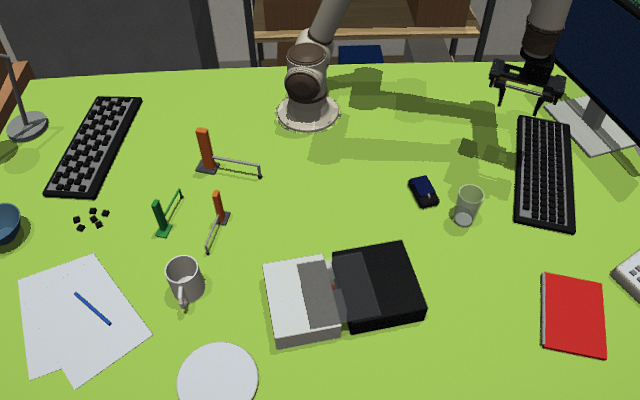

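View pics/side0.png

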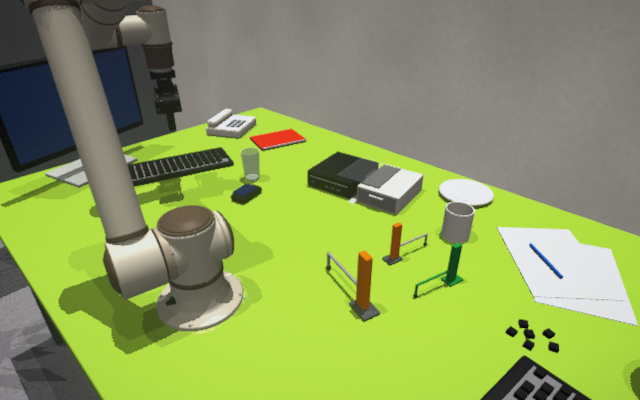

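The scene picture shows three rod-like tools: a large orange one (205,150), a green one (160,215) and a small orange one (219,205; side view 396,240). The small orange one fits the description: it isn't green, and it's the smaller of the other two. I'll confirm this in a crop together with the units.

```bash
python3 - <<'E'
from h import *
a=load("scene0")["pixels"];b=load("side0")["pixels"]
g=lambda im,x,y,w,h,W,H:cv2.resize(im[y:y+h,x:x+w],(W,H),interpolation=cv2.INTER_CUBIC)
top=np.hstack([g(a,140,180,100,75,400,300),g(b,360,210,100,75,400,300)])
bot=np.hstack([g(a,255,225,180,135,400,300),g(b,300,145,130,97,400,300)])
cv2.imwrite("pics/crop1.png",np.vstack([top,bot]))
E
```

```text
(no output)
```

View pics/crop1.png

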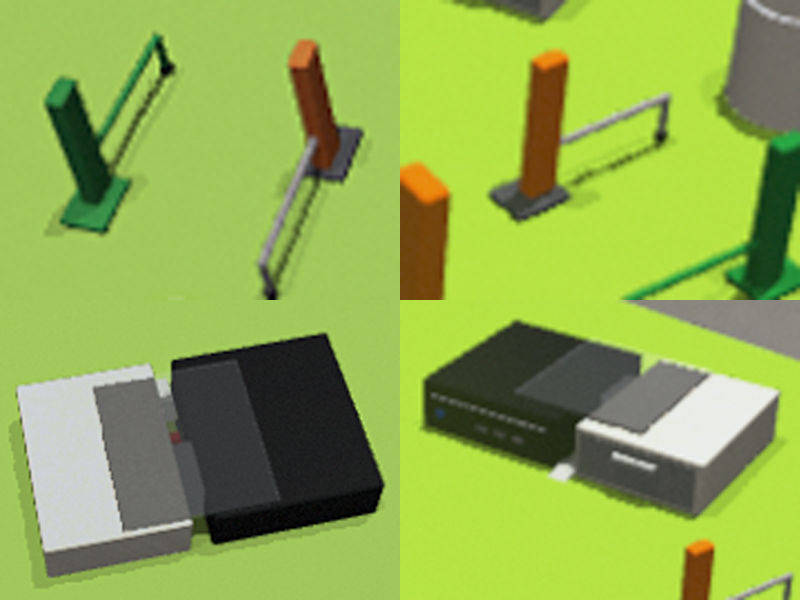

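Confirmed: the small orange rod has its handle top at scene (216,193) and its toe at (207,254). The units show in both views with the gap opening towards the robot, the white unit is on the -y side, and red is visible through the shelf near scene (334,287). Next I fit the poses.

```bash
cat > fit.py <<'E'
from h import *
from scipy.optimize import least_squares
def fit(obs,x0):
    # obs: list of (cam, local pts Nx3, uv Nx2)
    def tf(p,L):
        c,s=np.cos(p[2]),np.sin(p[2]); L=np.asarray(L,float); return np.c_[p[0]+c*L[:,0]-s*L[:,1],p[1]+s*L[:,0]+c*L[:,1],L[:,2]]
    r=least_squares(lambda p:np.concatenate([(proj(c,tf(p,L))-np.asarray(uv)).ravel() for c,L,uv in obs]),x0,loss="soft_l1")
    return r.x,[np.round(proj(c,tf(r.x,L))-np.asarray(uv),1) for c,L,uv in obs]
E
python3 - <<'E'
from fit import *
np.set_printoptions(precision=4,suppress=True)
A=load("scene0");B=load("side0")
m=lambda l,x,y,k,ox,oy:np.array([[x+(u-ox)*k,y+(v-oy)*k] for u,v in l])
h=.062
LA=[(0,-.161,h),(0,-.011,h),(.2,-.011,h),(.2,-.161,h),(0,.011,h),(0,.191,h),(.2,.191,h),(.2,.011,h)]
UA=m([(18,388),(153,364),(190,522),(47,552),(172,360),(327,335),(383,485),(210,520)],255,225,.45,0,300)
LB=[(0,-.161,h),(0,-.011,h),(.2,-.161,h),(0,.191,h),(.2,.191,h)]
UB=m([(695,465),(575,418),(778,395),(424,380),(517,321)],300,145,.324,400,300)
print(onz(A,UA[1:2],h),onz(B,UB[1:2],h))
p,r=fit([(A,LA,UA),(B,LB,UB)],[.6,.05,0]);print("gap",p,np.degrees(p[2]));print(*r)
LH=[(0,0,.113),(.115,0,.005),(.115,0,.041)]
UA=m([(305,52),(270,293),(266,262)],140,180,.25,0,0);UB=m([(550,60),(661,138),(667,98)],360,210,.25,400,0)
p,r=fit([(A,LH,UA),(B,LH,UB)],[.5,-.2,0]);print("hook",p,np.degrees(p[2]));print(*r)
print(tri(A,UA,B,UB))
E
```

```text
[[0.6108 0.0259 0.062 ]] [[0.6167 0.028  0.062 ]]
gap [0.6063 0.0349 0.1548] 8.87096073563216
[[-1.3 -1.7]
 [-0.9 -0.9]
 [ 0.5  1.2]
 [-2.6 -0.3]
 [-0.6 -0.6]
 [ 0.5 -1.2]
 [ 1.1  1.3]
 [ 1.3  0.3]] [[ 2.1 -0.7]
 [-0.7  1.3]
 [ 1.  -2.2]
 [-1.2 -2. ]
 [-0.3 -1.8]]
hook [ 0.4456 -0.2458 -0.249 ] -14.269384742799911
[[-1.2 -0.1]
 [-0.5 -0.1]
 [-2.  -0.5]] [[-0.6 -1.7]
 [-0.5 -1.5]
 [-0.5 -1.9]]
[[ 0.4443 -0.2458  0.1093  0.0054]
 [ 0.5558 -0.2752  0.0016  0.0035]
 [ 0.5562 -0.2733  0.0355  0.0066]]
```

```bash
cat > to.py <<'E'
from h import *
import sys
from scipy.spatial.transform import Rotation as Ro
np.set_printoptions(precision=4,suppress=True)
def to(x,y,z,yaw,s=None):
    s=s or sense(); R=np.array(s["ee_rot"]); a=np.radians(yaw); c,n=np.cos(a),np.sin(a)
    T=np.array([[c,n,0],[n,-c,0],[0,0,-1.]])
    d=R.T@(np.array([x,y,z])-s["tcp_pos"])*100; r=Ro.from_matrix(R.T@T).as_rotvec()
    print("rot",r.round(4),"shift cm",d.round(2),"rows>=",max(np.linalg.norm(d)/4.17,np.degrees(np.linalg.norm(r))/7.16).round(1))
if __name__=="__main__":
    s=sense(); R=s["ee_rot"]; print("t",s["time_s"],s["tcp_pos"],"yaw",np.degrees(np.arctan2(R[1,0],R[0,0])).round(2),"F",s["wrist_force"],"M",s["moment"],s["gripper_force"],s["gripper_width"])
    if len(sys.argv)>4: to(*map(float,sys.argv[1:5]))
E
python3 to.py .4456 -.2458 .22 -14.3
```

```text
t 0.15 [0.276  0.5602 0.2186] yaw -26.23 F [-0.3576  0.425  -0.0346] M [ 0.0112  0.0187 -0.0273] 0.0 1.0032990818232903
rot [ 0.0017  0.     -0.2083] shift cm [50.84 64.8  -0.02] rows>= 19.8
```

Request:
arm_command(
  deltas=[
    [0,0,0,2.5,3.2,0,-1],
    [0,0,0,5,6.4,0,-1],
    [0,0,0,7.5,9.6,0,-1],
    [0,0,0,10,12.8,0,-1],
    [0,0,0,12.5,16,0,-1],
    [0,0,0,15,19.2,0,-1],
    [0,0,0,17.5,22.4,0,-1],
    [0,0,0,20,25.6,0,-1],
  ],
)

```text
time_s: 0.82
tcp_pos: [0.3422, 0.2405, 0.2194]
ee_rot: [[0.897, -0.441, -0.0], [-0.441, -0.897, -0.0], [-0.0, 0.0, -1.0]]
wrist_force: [0.5, 0.1, 0.6]
gripper_width: 0.998
gripper_force: 0.0
```

Request:
arm_command(
  deltas=[
    [0,0,0,2.5,3.2,0,-1],
    [0,0,0,5,6.4,0,-1],
    [0,0,0,7.5,9.6,0,-1],
    [0,0,0,10,12.8,0,-1],
    [0,0,0,12.5,16,0,-1],
    [0,0,0,15,19.2,0,-1],
    [0,0,0,17.5,22.4,0,-1],
    [0,0,0,20,25.6,0,-1],
  ],
)

```text
time_s: 1.48
tcp_pos: [0.4084, -0.0775, 0.2197]
ee_rot: [[0.897, -0.442, 0.001], [-0.442, -0.897, 0.0], [0.0, -0.001, -1.0]]
wrist_force: [0.9, 0.9, 0.3]
gripper_width: 0.999
gripper_force: 0.0
```

Request:
arm_command(
  deltas=[
    [0,0,-0.04,2.2,2.7,0,-1],
    [0,0,-0.08,4.4,5.4,0,-1],
    [0,0,-0.12,6.6,8.1,0,-1],
    [0,0,-0.16,8.8,10.9,0,-1],
    [0,0,-0.208,10.8,13.6,0,-1],
    [0,0,-0.208,10.8,13.6,0,-1],
  ],
)

```text
time_s: 1.98
tcp_pos: [0.4461, -0.2495, 0.2186]
ee_rot: [[0.968, -0.251, -0.001], [-0.251, -0.968, -0.001], [-0.001, 0.001, -1.0]]
wrist_force: [1.2, 0.4, 0.5]
gripper_width: 1.002
gripper_force: 0.0
```

```bash
python3 - <<'E'
from h import *
snap("wrist","w1")
E
python3 to.py .4456 -.2458 .22 -14.3
```

```text
t 2.0333 [ 0.4453 -0.2475  0.2185] yaw -14.58 F [-0.3477 -0.0205 -0.215 ] M [0.053  0.0362 0.0338] 0.0 0.9962687671509128
rot [ 0.0001  0.0016 -0.0048] shift cm [-0.01 -0.17 -0.15] rows>= 0.1
```

View pics/w1.png

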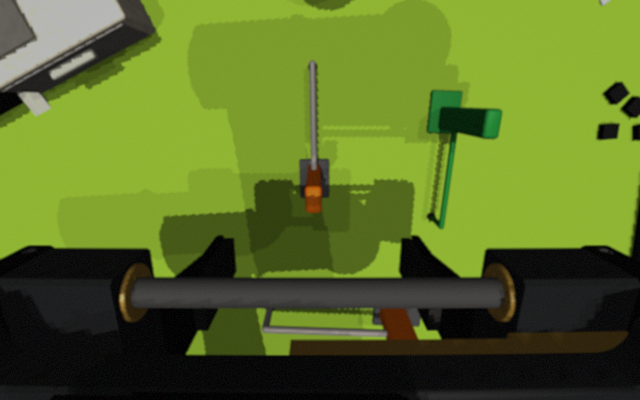

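```bash
python3 - <<'E'
from fit import *
np.set_printoptions(precision=4,suppress=True)
A=load("scene0");B=load("side0");W=load("w1")
print("big",tri(A,[[202,130],[260,176]],B,[[365,255],[328,256]]), onz(A,[[208,168]],0), onz(B,[[365,308]],0))
print("top",onz(W,[[314,190]],.113),"bend",onz(W,[[312,64]],.041))
a,b=onz(W,[[314,190]],.113)[0],onz(W,[[312,64]],.041)[0];print(np.linalg.norm(b-a),np.degrees(np.arctan2(*(b-a)[1::-1])))
# orange top face segmentation
im=W["pixels"].astype(int);m=((im[...,2]>150)&(im[...,1]<130)&(im[...,0]<90));m[230:]=0;ys,xs=np.where(m);print(len(xs),xs.min(),xs.max(),ys.min(),ys.max(),xs.mean(),ys.mean())
print("cover/units", onz(W,[[155,35]],.062))
E
```

```text
big [[ 0.2455 -0.2966  0.1518  0.0035]
 [ 0.3056 -0.1393  0.0262  0.0086]] [[ 0.2431 -0.3036  0.    ]] [[ 0.2476 -0.3065  0.    ]]
top [[ 0.453  -0.2478  0.113 ]] bend [[ 0.5556 -0.272   0.041 ]]
0.12766109424440697 -13.317159258167933
128 306 320 187 196 312.875 191.0390625
cover/units [[ 0.6121 -0.1441  0.062 ]]
```

```bash
python3 - <<'E'
from fit import *
np.set_printoptions(precision=4,suppress=True)
W=load("w1")
for r in range(160,220,3): print(r,W["pixels"][r,308:320:4].tolist())
for r in(185,199,213):print("top",onz(W,[[313.5,r]],.113))
b=onz(W,[[312.5,64]],.041)[0];a=onz(W,[[313.5,199]],.113)[0]
print(b,np.linalg.norm((b-a)[:2]),np.degrees(np.arctan2(*(b-a)[1::-1])))
E
```

```text
160 [[62, 62, 62], [122, 127, 134], [78, 80, 85]]
163 [[67, 68, 70], [111, 116, 122], [74, 79, 84]]
166 [[37, 48, 70], [100, 105, 111], [76, 81, 92]]
169 [[27, 41, 76], [77, 84, 101], [53, 63, 88]]
172 [[21, 41, 80], [3, 34, 82], [3, 37, 83]]
175 [[7, 36, 80], [2, 35, 83], [4, 36, 83]]
178 [[5, 36, 83], [9, 38, 85], [7, 37, 84]]
181 [[4, 35, 83], [9, 39, 85], [5, 39, 84]]
184 [[0, 33, 81], [1, 34, 84], [3, 36, 83]]
187 [[4, 76, 165], [8, 80, 169], [14, 82, 172]]
190 [[24, 105, 185], [26, 109, 183], [23, 110, 184]]
193 [[25, 109, 186], [22, 108, 183], [29, 114, 184]]
196 [[14, 75, 142], [16, 65, 135], [20, 90, 155]]
199 [[7, 55, 117], [7, 56, 121], [12, 55, 118]]
202 [[8, 54, 118], [10, 56, 120], [6, 52, 117]]
205 [[6, 57, 123], [12, 59, 126], [4, 56, 125]]
208 [[12, 63, 136], [13, 66, 139], [12, 64, 139]]
211 [[12, 61, 123], [2, 57, 125], [12, 57, 125]]
214 [[19, 78, 60], [20, 72, 57], [15, 63, 50]]
217 [[19, 69, 55], [17, 67, 55], [19, 63, 51]]
top [[ 0.4573 -0.2484  0.113 ]]
top [[ 0.4456 -0.2454  0.113 ]]
top [[ 0.4336 -0.2422  0.113 ]]
[ 0.5555 -0.2725  0.041 ] 0.11321758347663358 -13.865447228805795
```

Request:
arm_command(
  deltas=[
    [0,0,-0.008,0,-0.2,3,-1],
    [0,0,-0.008,0,-0.2,6,-1],
    [0,0,-0.008,0,-0.2,9,-1],
    [0,0,-0.008,0,-0.2,11.5,-1],
    [0,0,-0.008,0,-0.2,13,-1],
    [0,0,-0.008,0,-0.2,13,-1],
    [0,0,-0.008,0,-0.2,13,-1],
  ],
)

```text
time_s: 2.62
tcp_pos: [0.4456, -0.2425, 0.0892]
ee_rot: [[0.971, -0.238, -0.002], [-0.238, -0.971, 0.0], [-0.002, 0.0, -1.0]]
wrist_force: [1.2, 1.1, -0.2]
gripper_width: 1.002
gripper_force: 0.0
```

```bash
python3 to.py .4455 -.2455 .088 -14.1
```

```text
t 2.6167 [ 0.4456 -0.2425  0.0892] yaw -13.79 F [ 1.1697  1.084  -0.2157] M [-0.0703 -0.0312  0.0569] 0.0 1.002372359553647
rot [0.0003 0.0017 0.0054] shift cm [0.06 0.29 0.12] rows>= 0.1
```

Request:
arm_command(
  deltas=[
    [0,0,0.005,0,0.2,0.9,-1],
    [0,0,0.005,0,0.2,1.7,-1],
    [0,0,0.005,0,0.2,1.7,0],
    [0,0,0.005,0,0.2,1.7,0.5],
    [0,0,0.005,0,0.2,1.7,1],
    [0,0,0.005,0,0.2,1.7,1],
    [0,0,0.005,0,0.2,1.7,1],
    [0,0,0.005,0,0.2,1.7,1],
  ],
)

```text
time_s: 3.28
tcp_pos: [0.4457, -0.2452, 0.0727]
ee_rot: [[0.97, -0.244, 0.001], [-0.244, -0.97, -0.0], [0.001, -0.0, -1.0]]
wrist_force: [0.1, -0.8, -0.8]
gripper_width: 0.626
gripper_force: 0.0
```

Request:
arm_command(
  deltas=[
    [0,0,0,0,0,0,1],
    [0,0,0,0,0,0,1],
    [0,0,0,0,0,0,1],
    [0,0,0,0,0,0,1],
    [0,0,0,0,0,0,1],
  ],
)

```text
time_s: 3.7
tcp_pos: [0.4455, -0.2452, 0.0724]
ee_rot: [[0.97, -0.244, -0.0], [-0.244, -0.97, -0.0], [-0.0, 0.0, -1.0]]
wrist_force: [-0.9, -0.3, 0.5]
gripper_width: 0.252
gripper_force: 0.0
```

```bash
python3 to.py .4455 -.2455 .072 -14.1
```

```text
t 3.7 [ 0.4455 -0.2452  0.0724] yaw -14.14 F [-0.9423 -0.2865  0.5226] M [ 0.0318 -0.0115  0.0247] 0.0 0.25154849731416473
rot [ 0.      0.0001 -0.0007] shift cm [0.01 0.03 0.04] rows>= 0.0
```

Request:
arm_command(
  deltas=[
    [0,0,0,0,0,0,1],
    [0,0,0,0,0,0,1],
    [0,0,0,0,0,0,1],
    [0,0,0,0,0,0,1],
    [0,0,0,0,0,0,1],
    [0,0,0,0,0,0,1],
  ],
)

```text
time_s: 4.2
tcp_pos: [0.4454, -0.2451, 0.0724]
ee_rot: [[0.97, -0.244, -0.0], [-0.244, -0.97, 0.0], [-0.0, -0.0, -1.0]]
wrist_force: [0.2, -1.4, -0.5]
gripper_width: 0.158
gripper_force: 30.1
```

```bash
python3 to.py .4455 -.2455 .072 -14.1
```

```text
t 4.2 [ 0.4454 -0.2451  0.0724] yaw -14.14 F [ 0.1724 -1.3918 -0.5034] M [-0.0531 -0.0272  0.051 ] 30.059784305049106 0.15827805015470428
rot [-0.      0.0002 -0.0007] shift cm [0.02 0.03 0.04] rows>= 0.0
```

```bash
python3 to.py .4845 -.0295 .16 8.9
```

```text
t 4.2 [ 0.4454 -0.2451  0.0724] yaw -14.14 F [ 0.1724 -1.3918 -0.5034] M [-0.0531 -0.0272  0.051 ] 30.059784305049106 0.15827805015470428
rot [-0.0001  0.0002 -0.4021] shift cm [ -1.48 -21.86  -8.76] rows>= 5.7
```

Request:
arm_command(
  deltas=[
    [0,0,0,0,0,-3,1],
    [0,0,0,0,0,-6,1],
    [0,0,0,0,0,-8.8,1],
    [0,0,-0.05,-0.2,-2.7,-8.8,1],
    [0,0,-0.1,-0.4,-5.4,-8.8,1],
    [0,0,-0.15,-0.6,-8.2,-8.8,1],
    [0,0,-0.2,-0.8,-11,-8.8,1],
    [0,0,-0.25,-1,-13.7,-8.8,1],
  ],
)

```text
time_s: 4.87
tcp_pos: [0.469, -0.1086, 0.1604]
ee_rot: [[1.0, 0.005, -0.0], [0.005, -1.0, 0.0], [-0.0, -0.0, -1.0]]
wrist_force: [0.5, 0.1, -1.1]
gripper_width: 0.158
gripper_force: 30.1
```

```bash
python3 to.py .4845 -.0295 .16 8.9
```

```text
t 4.8667 [ 0.469  -0.1086  0.1604] yaw 0.3 F [ 0.4741  0.0611 -1.1136] M [-0.0422 -0.0419 -0.0007] 30.11268867412582 0.15795339603414205
rot [-0.0002  0.0002 -0.15  ] shift cm [ 1.59 -7.9   0.04] rows>= 1.9
```

Request:
arm_command(
  deltas=[
    [0,0,-0.05,0.5,-2.6,0,1],
    [0,0,-0.1,1,-5.2,0,1],
    [0,0,-0.15,1.6,-7.9,0,1],
    [0,0,-0.15,1.6,-7.9,0,1],
    [0,0,-0.15,1.6,-7.9,0,1],
    [0,0,-0.15,1.6,-7.9,0,1],
  ],
)

```text
time_s: 5.37
tcp_pos: [0.4846, -0.0309, 0.1602]
ee_rot: [[0.988, 0.153, -0.001], [0.153, -0.988, -0.0], [-0.001, -0.0, -1.0]]
wrist_force: [-0.2, 0.3, -2.1]
gripper_width: 0.16
gripper_force: 30.1
```

```bash
python3 to.py .4845 -.0295 .16 8.9;python3 -c "
from h import *
snap('wrist','w2');snap('scene','s2');snap('side','d2')"
```

```text
t 5.3667 [ 0.4846 -0.0309  0.1602] yaw 8.77 F [-0.1662  0.2952 -2.1027] M [-0.091  -0.0027 -0.0418] 30.05523234140128 0.16044096088608079
rot [-0.      0.001  -0.0022] shift cm [ 0.02 -0.14  0.02] rows>= 0.0
```

View pics/w2.png

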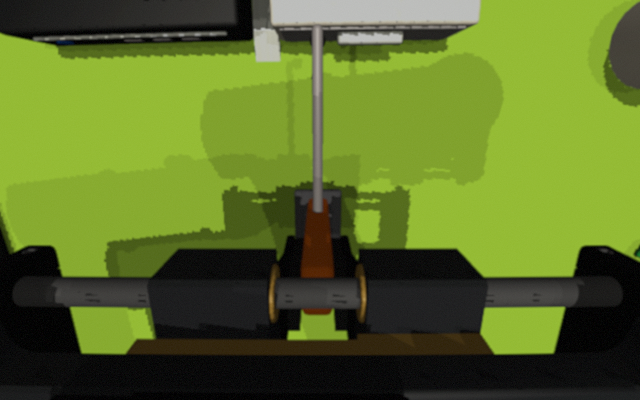

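The wrist view shows the white unit's front top edge (inner corner about (272,23), outer corner about (478,23)), the black unit on the left ending near column 250, and the cable cover at (254-280, 30-62). The rod is held straight, with its bar along column 318.

```bash
python3 - <<'E'
from h import *
W=load("w2");p=W["pixels"]
b=cv2.resize(p[0:75,235:495],(780,225),interpolation=cv2.INTER_CUBIC);c=cv2.resize(p[0:70,238:290],(390,375*70*52//52//52 if 0 else 375),interpolation=cv2.INTER_CUBIC)
d=cv2.resize(load("s2")["pixels"][225:325,255:435],(390,375),interpolation=cv2.INTER_CUBIC)
cv2.imwrite("pics/crop2.png",np.vstack([b,np.hstack([c,d])]))
E
```

```text
(no output)
```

View pics/crop2.png

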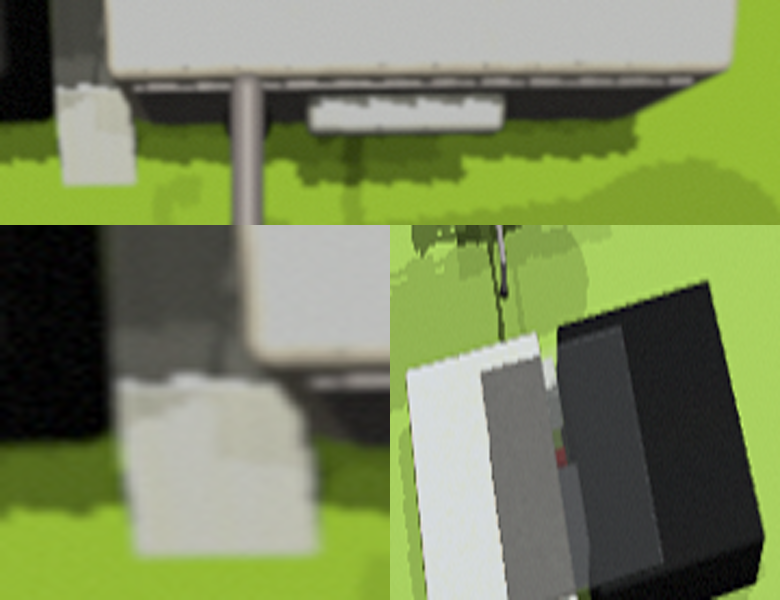

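```bash
python3 - <<'E'
from fit import *
np.set_printoptions(precision=4,suppress=True)
W=load("w2")
e=onz(W,[[270.4,25],[479,23.7]],.062); c=onz(W,[[255.5,61.4],[279.7,61.4]],0)
print(e,np.degrees(np.arctan2(*(e[0]-e[1])[:2]))*-1,np.linalg.norm(e[0]-e[1])); print(c,np.linalg.norm(c[0]-c[1]),c.mean(0))
g=[(W,[(0,-.161,.062),(0,-.011,.062)],[[479,23.7],[270.4,25]])]
p,r=fit(g,[.606,.035,.155]);print(p,np.degrees(p[2]),r)
R=np.array([[np.cos(p[2]),np.sin(p[2])],[-np.sin(p[2]),np.cos(p[2])]])
print("cover in gap",(c[:,:2]-p[:2])@R.T)
for n,uv in(("toe bend",[[318,28]]),): print(onz(W,uv,.129))
s2=load("s2");d2=load("d2")
f=200/np.tan(np.radians(30.7))
# key: red pixel in s2 crop2 (560,457)->scene
u=255+(560-390+.5)*180/390-.5;v=225+(457-225+.5)*100/375-.5
for z in(.01,.0): k=onz(s2,[[u,v]],z)[0];print("red",u,v,k,R@(k[:2]-p[:2]))
E
```

```text
[[ 0.608   0.0229  0.062 ]
 [ 0.6322 -0.1244  0.062 ]] 9.319577084948907 0.14923312811757733
[[0.5871 0.0424 0.    ]
 [0.5904 0.0207 0.    ]] 0.021907427470920553 [0.5888 0.0316 0.    ]
[0.6062 0.0341 0.1625] 9.31056940098011 [array([[ 0.5,  0. ],
       [-0.5,  0. ]])]
cover in gap [[-0.0175  0.0112]
 [-0.0178 -0.0107]]
[[ 0.5985 -0.0128  0.129 ]]
red 333.1923076923077 286.5 [0.6723 0.046  0.01  ] [0.0672 0.001 ]
red 333.1923076923077 286.5 [0.6663 0.0465 0.    ] [0.0613 0.0024]
```

```bash
cat > g.py <<'E'
from to import *
G=np.array([.6062,.0341]);YAW=9.2;a=np.radians(YAW);Rg=np.array([[np.cos(a),-np.sin(a)],[np.sin(a),np.cos(a)]])
def state():
    s=sense();R=s["ee_rot"];x=np.array(R)[:,0]
    t=np.array(s["tcp_pos"])+.115*x; toe=Rg.T@(t[:2]-G)
    print("t",round(s["time_s"],2),"toe gap mm",(toe*1000).round(1),"z",((s["tcp_pos"][2]-.0724+.115*x[2])*1000).round(1),"pitch x_z",x[2].round(4),"yaw",np.degrees(np.arctan2(x[1],x[0])).round(2),"F gap",np.r_[Rg.T@np.array(s["wrist_force"])[:2],s["wrist_force"][2]].round(1),"M",s["moment"].round(2),round(s["gripper_force"],1))
    return s
def toe(x,y,z,s=None):
    h=G+Rg@np.array([x-.115,y]); to(h[0],h[1],z+.0724,YAW,s)
if __name__=="__main__":
    s=state()
    if len(sys.argv)>3: toe(*[float(v)/1000 for v in sys.argv[1:4]],s)
E
python3 g.py -30 -2 14.5
```

```text
t 5.52 toe gap mm [-15.5 -46.5] z 87.9 pitch x_z -0.0005 yaw 8.69 F gap [-0.1  0.1 -1.5] M [-0.09 -0.05  0.01] 30.1
rot [ 0.      0.0005 -0.0089] shift cm [-1.49 -4.33  7.34] rows>= 2.1
```

Request:
arm_command(
  deltas=[
    [0,0,-0.009,-0.7,-2.1,0,1],
    [0,0,-0.009,-1.5,-4.3,0,1],
    [0,0,-0.009,-1.5,-4.3,2,1],
    [0,0,-0.009,-1.5,-4.3,4.5,1],
    [0,0,-0.009,-1.5,-4.3,6.5,1],
    [0,0,-0.009,-1.5,-4.3,7.3,1],
    [0,0,-0.009,-1.5,-4.3,7.3,1],
    [0,0,-0.009,-1.5,-4.3,7.3,1],
  ],
)

```text
time_s: 6.18
tcp_pos: [0.4641, 0.0089, 0.0878]
ee_rot: [[0.987, 0.161, 0.0], [0.161, -0.987, -0.0], [0.0, 0.0, -1.0]]
wrist_force: [-0.4, 0.0, -0.7]
gripper_width: 0.155
gripper_force: 30.0
```

```bash
python3 -c "
from h import *
snap('side','d3');snap('wrist','w3')"; python3 g.py 30 -2 14.5; python3 - <<'E'
from h import *
W=load("w3")["pixels"];D=load("d3")["pixels"]
a=cv2.resize(W[0:200,200:440],(480,400),interpolation=cv2.INTER_CUBIC);b=cv2.resize(D[130:250,300:396],(320,400),interpolation=cv2.INTER_CUBIC)
cv2.imwrite("pics/crop3.png",np.hstack([a,b]))
E
```

```text
t 6.28 toe gap mm [-28.5  -1.6] z 16.6 pitch x_z 0.0027 yaw 9.28 F gap [ 0.4  0.1 -1.9] M [-0.05  0.03 -0.06] 30.0
rot [-0.0002 -0.0027  0.0014] shift cm [5.85 0.03 0.19] rows>= 1.4
```

View pics/crop3.png

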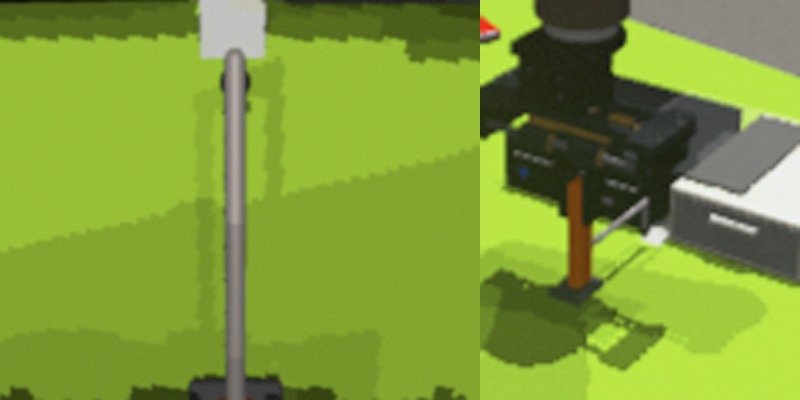

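```bash
python3 - <<'E'
from g import *
W=load("w3")
# bar top/edges by row gradient; cover edges
g=W["pixels"].astype(int)
print("cover row22",g[22,296:340,0].tolist()); print("toe row41",g[41,305:330,1].tolist()); print("bar row27-31",[g[r,308:328,0].tolist() for r in(22,30)])
for uv,z in(([[299.7,27.5],[332,27.5]],0),([[317.3,40]],.0215),([[317,26]],.0575)):
    P=onz(W,uv,z); print(P,((P[:,:2]-G)@Rg*1000).round(1))
E
```

```text
cover row22 [51, 53, 57, 84, 139, 180, 190, 187, 186, 186, 188, 190, 191, 192, 192, 193, 192, 192, 193, 190, 189, 190, 191, 192, 193, 192, 190, 189, 189, 189, 190, 188, 189, 189, 185, 167, 126, 77, 52, 53, 54, 54, 53, 53]
toe row41 [192, 191, 192, 186, 155, 94, 54, 84, 114, 130, 142, 162, 173, 162, 145, 124, 106, 78, 42, 64, 120, 157, 167, 165, 167]
bar row27-31 [[191, 192, 192, 193, 192, 192, 193, 190, 189, 190, 191, 192, 193, 192, 190, 189, 189, 189, 190, 188], [57, 59, 59, 67, 87, 108, 124, 140, 158, 166, 155, 138, 121, 104, 80, 61, 57, 58, 59, 58]]
[[0.5879 0.0425 0.    ]
 [0.5915 0.0205 0.    ]] [[-16.7  11.2]
 [-16.7 -11.1]]
[[0.5785 0.0287 0.0215]] [[-28.2  -0.9]]
[[0.5795 0.029  0.0575]] [[-27.2  -0.8]]
```

Request:
arm_command(
  deltas=[
    [0,0,0,0,0.1,0.2,1],
    [0,0,0,1,0.1,0.2,1],
    [0,0,0,2,0.1,0.2,1],
    [0,0,0,3,0.1,0.2,1],
    [0,0,0,4,0.1,0.2,1],
    [0,0,0,5,0.1,0.2,1],
    [0,0,0,6,0.1,0.2,1],
    [0,0,0,6,0.1,0.2,1],
  ],
)

```text
time_s: 6.95
tcp_pos: [0.5257, 0.0186, 0.0854]
ee_rot: [[0.987, 0.162, 0.002], [0.162, -0.987, 0.0], [0.002, 0.0, -1.0]]
wrist_force: [0.7, 0.4, -2.0]
gripper_width: 0.157
gripper_force: 30.0
```

```bash
python3 g.py 79 -2.5 14.5
```

```text
t 6.95 toe gap mm [33.1 -2.2] z 13.2 pitch x_z 0.0019 yaw 9.31 F gap [ 0.7  0.2 -2. ] M [-0.07 -0.11  0.03] 30.0
rot [ 0.0002 -0.0019  0.002 ] shift cm [ 4.59  0.02 -0.14] rows>= 1.1
```

Request:
arm_command(
  deltas=[
    [0,0,0,0,0,-0.1,1],
    [0,0,0,0.8,0,-0.1,1],
    [0,0,0,1.7,0,-0.1,1],
    [0,0,0,2.6,0,-0.1,1],
    [0,0,0,3.5,0,-0.1,1],
    [0,0,0,4.2,0,-0.1,1],
    [0,0,0,4.6,0,-0.1,1],
    [0,0,0,4.6,0,-0.1,1],
  ],
)

```text
time_s: 7.62
tcp_pos: [0.5694, 0.0257, 0.0862]
ee_rot: [[0.987, 0.161, 0.0], [0.161, -0.987, -0.0], [0.0, 0.0, -1.0]]
wrist_force: [-0.8, -0.2, -1.5]
gripper_width: 0.161
gripper_force: 30.0
```

```bash
python3 g.py 79 -2.5 7; python3 g.py; python3 - <<'E'
from h import *
w=snap("wrist","w4");d=snap("scene","s4")
a=cv2.resize(w["pixels"][0:200,200:440],(400,400),interpolation=cv2.INTER_CUBIC);b=cv2.resize(d["pixels"][245:325,300:380],(400,400),interpolation=cv2.INTER_CUBIC)
cv2.imwrite("pics/crop4.png",np.hstack([a,b]))
E
```

```text
t 7.62 toe gap mm [77.4 -2.2] z 13.9 pitch x_z 0.0003 yaw 9.29 F gap [-0.9 -0.1 -1.5] M [-0.07 -0.05  0.05] 30.0
rot [ 0.0001 -0.0003  0.0016] shift cm [0.16 0.01 0.68] rows>= 0.2
t 7.62 toe gap mm [77.4 -2.2] z 13.9 pitch x_z 0.0003 yaw 9.29 F gap [-0.9 -0.1 -1.5] M [-0.07 -0.05  0.05] 30.0
```

View pics/crop4.png

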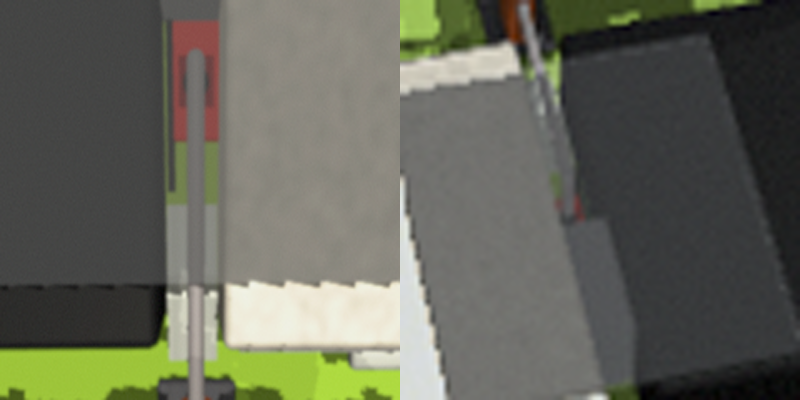

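The wrist view shows the cap in the gap: red from crop rows 20-140 (image rows 10-70), with the dish outline at crop rows 55-107 around the bar's end at row 50. The rod sits over the dish.

```bash
python3 - <<'E'
from g import *
W=load("w4");g=W["pixels"].astype(int)
for c in(310,325): print(c,[(r,g[r,c].tolist()) for r in range(4,80,2)])
print("row60",g[60,296:336].tolist());print("row40",g[40,296:336].tolist())
f=lambda uv,z:(((onz(W,uv,z)[:,:2]-G)@Rg)*1000).round(1)
print("cap front/back top",f([[310,70],[310,10]],.01),"dish rim",f([[310,27.5],[310,53.5]],.01),"bar end",f([[317,25]],.054))
E
```

```text
310 [(4, [86, 88, 88]), (6, [88, 89, 91]), (8, [87, 89, 89]), (10, [80, 84, 115]), (12, [74, 79, 142]), (14, [72, 75, 142]), (16, [72, 76, 142]), (18, [74, 79, 144]), (20, [72, 76, 142]), (22, [73, 76, 142]), (24, [74, 76, 144]), (26, [72, 76, 141]), (28, [66, 68, 114]), (30, [68, 69, 106]), (32, [69, 69, 107]), (34, [68, 71, 107]), (36, [69, 71, 100]), (38, [69, 69, 88]), (40, [69, 70, 80]), (42, [68, 69, 83]), (44, [69, 69, 91]), (46, [68, 69, 101]), (48, [70, 70, 107]), (50, [68, 69, 105]), (52, [69, 70, 110]), (54, [72, 75, 135]), (56, [74, 77, 142]), (58, [73, 76, 141]), (60, [72, 75, 139]), (62, [72, 76, 140]), (64, [72, 75, 139]), (66, [74, 76, 141]), (68, [73, 75, 139]), (70, [71, 90, 120]), (72, [78, 127, 114]), (74, [78, 128, 113]), (76, [78, 130, 115]), (78, [79, 128, 113])]
325 [(4, [89, 92, 93]), (6, [87, 89, 90]), (8, [89, 90, 89]), (10, [81, 84, 119]), (12, [73, 77, 142]), (14, [73, 77, 143]), (16, [73, 77, 142]), (18, [72, 77, 144]), (20, [72, 76, 143]), (22, [74, 77, 143]), (24, [73, 75, 142]), (26, [72, 75, 140]), (28, [66, 67, 113]), (30, [68, 67, 108]), (32, [67, 
[... 1143 characters left out ...]
65, 75, 72], [71, 96, 89], [75, 104, 96], [71, 87, 81], [68, 70, 70], [70, 70, 73], [70, 72, 90], [73, 74, 119], [71, 74, 136], [72, 75, 136], [69, 70, 122], [68, 69, 110], [66, 68, 95], [69, 70, 80], [80, 80, 82], [94, 96, 97], [105, 107, 110], [108, 112, 114], [110, 111, 114], [111, 115, 116], [112, 115, 116], [110, 114, 118], [107, 111, 114], [107, 110, 112], [103, 104, 107], [94, 96, 96], [77, 79, 78], [69, 68, 77], [65, 66, 90], [66, 68, 105], [68, 69, 114], [71, 73, 129], [71, 75, 138], [80, 85, 139], [95, 101, 129], [102, 109, 117], [107, 114, 115], [106, 114, 116], [113, 120, 122]]
cap front/back top [[60.6  3.5]
 [97.3  3.4]] dish rim [[86.9  3.4]
 [71.   3.5]] bar end [[79.6 -1.2]]
```

Request:
arm_command(
  deltas=[
    [0,0,0,0,0,0.2,1],
    [0,0,0,0,0,0.4,1],
    [0,0,0,0,0,0.5,1],
    [0,0,0,0,0,0.6,1],
    [0,0,0,0,0,0.6,1],
    [0,0,0,0,0,0.6,1],
  ],
)

```text
time_s: 8.22
tcp_pos: [0.5683, 0.0255, 0.0804]
ee_rot: [[0.987, 0.162, -0.0], [0.162, -0.987, -0.0], [-0.0, 0.0, -1.0]]
wrist_force: [0.0, -0.0, -1.4]
gripper_width: 0.159
gripper_force: 30.0
```

```bash
python3 g.py; python3 -c "
from h import *
for i in range(3):
  capture('wrist'); s=sense(); print(s['wrist_force'].round(2),s['moment'].round(2),s['tcp_pos'])"
```

```text
t 8.22 toe gap mm [76.2 -2.2] z 8.0 pitch x_z -0.0001 yaw 9.3 F gap [ 0.  -0.  -1.4] M [-0.07  0.03  0.04] 30.0
[ 0.32 -0.87 -2.  ] [-0.08 -0.    0.01] [0.56840563 0.02553011 0.08049894]
[-0.54 -0.25 -1.89] [-0.05  0.06 -0.01] [0.56844708 0.02553126 0.0805259 ]
[-0.68  0.21 -1.91] [-0.01 -0.05 -0.03] [0.56846468 0.02552987 0.08053633]
```

Request:
arm_command(
  deltas=[
    [0,0,0,0.1,0,0.05,1],
    [0,0,0,0.1,0,0.1,1],
    [0,0,0,0.1,0,0.15,1],
    [0,0,0,0.1,0,0.15,1],
    [0,0,0,0.1,0,0.15,1],
  ],
)

```text
time_s: 8.78
tcp_pos: [0.5695, 0.0257, 0.0791]
ee_rot: [[0.987, 0.162, 0.0], [0.162, -0.987, 0.0], [0.0, 0.0, -1.0]]
wrist_force: [-0.7, 0.2, -0.2]
gripper_width: 0.157
gripper_force: 30.0
```

```bash
python3 g.py; python3 -c "
from h import *
for i in range(3):
  capture('wrist'); s=sense(); print(s['wrist_force'].round(2),s['moment'].round(2),s['tcp_pos'])"
```

```text
t 8.78 toe gap mm [77.5 -2.2] z 6.7 pitch x_z 0.0003 yaw 9.3 F gap [-0.6  0.3 -0.2] M [-0.01 -0.05 -0.  ] 30.0
[-0.62  0.24 -0.15] [-0.06 -0.11  0.01] [0.56953721 0.02571236 0.07907671]
[-0.53 -0.73 -0.35] [-0.06 -0.08 -0.03] [0.56952633 0.0256848  0.07906814]
[ 0.12  0.09 -0.4 ] [-0.02 -0.08 -0.01] [0.56954705 0.02572438 0.0790636 ]
```

Request:
arm_command(
  deltas=[
    [0,0,0,0,0,0.03,1],
    [0,0,0,0,0,0.05,1],
    [0,0,0,0,0,0.05,1],
    [0,0,0,0,0,0.05,1],
  ],
)

```text
time_s: 9.27
tcp_pos: [0.5694, 0.0257, 0.0787]
ee_rot: [[0.987, 0.162, 0.0], [0.162, -0.987, 0.0], [0.0, 0.0, -1.0]]
wrist_force: [-1.6, -0.8, 1.1]
gripper_width: 0.159
gripper_force: 30.0
```

```bash
python3 g.py; python3 -c "
from h import *
for i in range(3):
  capture('wrist'); s=sense(); print(s['wrist_force'].round(2),s['moment'].round(2),s['tcp_pos'])"
```

```text
t 9.27 toe gap mm [77.4 -2.2] z 6.3 pitch x_z 0.0003 yaw 9.3 F gap [-1.7 -0.5  1.1] M [-0.02  0.14 -0.01] 30.0
[-1.06  0.16  1.33] [-0.01  0.1   0.04] [0.56940559 0.02566955 0.07865292]
[-1.48 -0.3   2.1 ] [-0.02  0.16  0.02] [0.56942815 0.02568152 0.07865161]
[-1.56  0.13  0.95] [-0.01  0.1   0.04] [0.56940911 0.02566613 0.0786085 ]
```

Request:
arm_command(
  deltas=[
    [0,0,0,-0.1,0,0,1],
    [0,0,0,-0.2,0,0,1],
    [0,0,0,-0.3,0,0,1],
    [0,0,0,-0.4,0,0,1],
    [0,0,0,-0.5,0,0,1],
    [0,0,0,-0.6,0,0,1],
  ],
)

```text
time_s: 9.92
tcp_pos: [0.5641, 0.0249, 0.0786]
ee_rot: [[0.987, 0.162, 0.002], [0.162, -0.987, 0.0], [0.002, -0.0, -1.0]]
wrist_force: [2.0, 1.0, -0.8]
gripper_width: 0.156
gripper_force: 30.0
```

```bash
cat > f.py <<'E'
from g import *
state(); q=[]
w=snap("wrist",sys.argv[1])
for i in range(2): s=sense(); q.append(np.r_[Rg.T@s["wrist_force"][:2],s["wrist_force"][2]+1.9]); capture("wrist")
print("F toe (gap x,y,z)",np.mean(q,0).round(1),"z",s["tcp_pos"][2].round(4),s["moment"].round(2))
# cap: red along column through gap at z=.01 (lens via projection of gap line)
p=w["pixels"].astype(int)
for y in(-.0065,.0025):
    xs=np.arange(-.16,.1,.0003); P=np.c_[(G+np.c_[xs,xs*0+y]@Rg.T),np.full(len(xs),.01)]
    uv=np.round(proj(w,P)).astype(int); ok=(uv[:,0]>=0)&(uv[:,0]<640)&(uv[:,1]>=0)&(uv[:,1]<400)
    c=p[uv[ok,1],uv[ok,0]]; m=c[:,2]>c[:,:2].max(1)+22; x=xs[ok][m]; x=x[x>float(sys.argv[2])/1000] 
    print("y",y,"red x mm",(x.min()*1000).round(1) if len(x) else None,(x.max()*1000).round(1) if len(x) else None)
E
python3 f.py w5 -20
```

```text
t 9.92 toe gap mm [72.  -2.1] z 6.4 pitch x_z 0.0016 yaw 9.31 F gap [ 2.1  0.7 -0.8] M [ 0.11 -1.01 -0.02] 30.0
F toe (gap x,y,z) [2.2 0.2 0.6] z 0.0786 [ 0.08 -0.84  0.  ]
y -0.0065 red x mm 58.1 95.0
y 0.0025 red x mm 58.1 94.4
```

Request:
arm_command(
  deltas=[
    [0,0,0,0,0,0.04,1],
    [0,0,0,0,0,0.08,1],
    [0,0,0,-0.1,0,0.08,1],
    [0,0,0,-0.2,0,0.08,1],
    [0,0,0,-0.3,0,0.08,1],
    [0,0,0,-0.4,0,0.08,1],
  ],
)

```text
time_s: 10.57
tcp_pos: [0.5598, 0.0241, 0.0778]
ee_rot: [[0.987, 0.162, 0.001], [0.162, -0.987, 0.0], [0.001, -0.0, -1.0]]
wrist_force: [2.9, 0.5, -0.4]
gripper_width: 0.159
gripper_force: 30.0
```

```bash
python3 f.py w6 -20
```

```text
t 10.57 toe gap mm [67.6 -2.2] z 5.5 pitch x_z 0.0009 yaw 9.3 F gap [ 2.9 -0.  -0.4] M [ 0.18 -1.22  0.04] 30.0
F toe (gap x,y,z) [2.3 0.2 1.9] z 0.0778 [ 0.18 -1.16  0.02]
y -0.0065 red x mm 54.2 90.8
y 0.0025 red x mm 54.2 90.8
```

Request:
arm_command(
  deltas=[
    [0,0,0,-0.15,0,0.03,1],
    [0,0,0,-0.3,0,0.03,1],
    [0,0,0,-0.45,0,0.03,1],
    [0,0,0,-0.6,0,0.03,1],
    [0,0,0,-0.75,0,0.03,1],
    [0,0,0,-0.9,0,0.03,1],
    [0,0,0,-1.05,0,0.03,1],
    [0,0,0,-1.2,0,0.03,1],
  ],
)

```text
time_s: 11.38
tcp_pos: [0.5475, 0.0221, 0.0774]
ee_rot: [[0.987, 0.161, -0.0], [0.161, -0.987, -0.0], [-0.0, 0.0, -1.0]]
wrist_force: [2.4, 0.1, 0.1]
gripper_width: 0.158
gripper_force: 30.0
```

```bash
python3 f.py w7 -20
```

```text
t 11.38 toe gap mm [55.1 -2.3] z 4.9 pitch x_z -0.0001 yaw 9.29 F gap [ 2.4 -0.3  0.1] M [ 0.11 -1.17  0.  ] 30.0
F toe (gap x,y,z) [ 1.6 -0.2  2.6] z 0.0773 [ 0.14 -0.97  0.02]
y -0.0065 red x mm 42.2 78.5
y 0.0025 red x mm 42.2 78.5
```

Request:
arm_command(
  deltas=[
    [0,0,0,-0.12,0,0,1],
    [0,0,0,-0.24,0,-0.01,1],
    [0,0,0,-0.36,0,-0.02,1],
    [0,0,0,-0.48,0,-0.03,1],
    [0,0,0,-0.6,0,-0.04,1],
    [0,0,0,-0.7,0,-0.05,1],
  ],
)

```text
time_s: 12.03
tcp_pos: [0.5409, 0.021, 0.0779]
ee_rot: [[0.987, 0.162, 0.0], [0.162, -0.987, 0.0], [0.0, -0.0, -1.0]]
wrist_force: [2.4, 0.2, -0.8]
gripper_width: 0.16
gripper_force: 30.0
```

```bash
python3 f.py w8 -20
```

```text
t 12.03 toe gap mm [48.4 -2.3] z 5.6 pitch x_z 0.0004 yaw 9.3 F gap [ 2.4 -0.2 -0.8] M [ 0.17 -1.29 -0.04] 30.0
F toe (gap x,y,z) [3.2 0.1 1.3] z 0.078 [ 0.15 -1.19 -0.06]
y -0.0065 red x mm 35.6 72.2
y 0.0025 red x mm 35.6 72.2
```

Request:
arm_command(
  deltas=[
    [0,0,0,0,0,0.05,1],
    [0,0,0,-0.12,0,0.05,1],
    [0,0,0,-0.24,0,0.05,1],
    [0,0,0,-0.36,0,0.04,1],
    [0,0,0,-0.48,0,0.03,1],
    [0,0,0,-0.6,0,0.02,1],
  ],
)

```text
time_s: 12.68
tcp_pos: [0.5348, 0.02, 0.0777]
ee_rot: [[0.987, 0.161, 0.0], [0.161, -0.987, 0.0], [0.0, -0.0, -1.0]]
wrist_force: [2.3, -0.2, -0.6]
gripper_width: 0.16
gripper_force: 30.0
```

```bash
python3 f.py w9 -20
```

```text
t 12.68 toe gap mm [42.2 -2.3] z 5.3 pitch x_z 0.0 yaw 9.29 F gap [ 2.2 -0.5 -0.6] M [ 0.09 -1.3   0.01] 30.0
F toe (gap x,y,z) [2.6 0.1 1.8] z 0.0777 [ 0.11 -1.16 -0.02]
y -0.0065 red x mm 30.5 65.9
y 0.0025 red x mm 30.5 65.9
```

Request:
arm_command(
  deltas=[
    [0,0,0,-0.12,0,0,1],
    [0,0,0,-0.24,0,0,1],
    [0,0,0,-0.36,0,-0.01,1],
    [0,0,0,-0.48,0,-0.02,1],
    [0,0,0,-0.6,0,-0.03,1],
    [0,0,0,-0.7,0,-0.04,1],
  ],
)

```text
time_s: 13.33
tcp_pos: [0.528, 0.0189, 0.0782]
ee_rot: [[0.987, 0.162, 0.0], [0.162, -0.987, 0.0], [0.0, -0.0, -1.0]]
wrist_force: [3.5, 0.3, 0.1]
gripper_width: 0.156
gripper_force: 30.0
```

```bash
python3 f.py w10 -20; python3 - <<'E'
from h import *
a=load("w10")["pixels"]
cv2.imwrite("pics/crop10.png",cv2.resize(a[0:200,240:400],(640,600),interpolation=cv2.INTER_CUBIC))
E
```

```text
t 13.33 toe gap mm [35.3 -2.3] z 5.8 pitch x_z 0.0004 yaw 9.3 F gap [ 3.5 -0.3  0.1] M [ 0.1  -1.44 -0.02] 30.0
F toe (gap x,y,z) [ 2.7 -0.2  1.8] z 0.0781 [ 0.09 -1.28 -0.  ]
y -0.0065 red x mm 24.5 59.0
y 0.0025 red x mm 24.5 59.0
```

View pics/crop10.png

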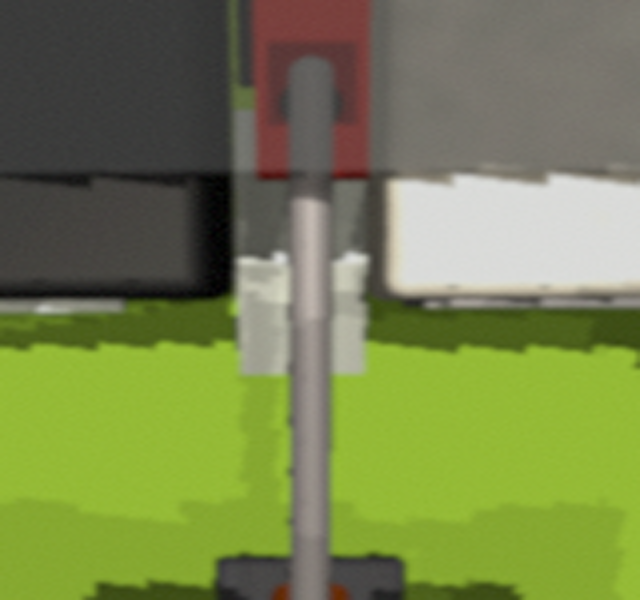

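Request:
arm_command(
  deltas=[
    [0,0,0,-0.13,0,0,1],
    [0,0,0,-0.26,0,-0.01,1],
    [0,0,0,-0.39,0,-0.02,1],
    [0,0,0,-0.52,0,-0.03,1],
    [0,0,0,-0.65,0,-0.04,1],
    [0,0,0,-0.8,0,-0.05,1],
  ],
)

```text
time_s: 13.98
tcp_pos: [0.5201, 0.0176, 0.0786]
ee_rot: [[0.987, 0.162, 0.0], [0.162, -0.987, 0.0], [0.0, -0.0, -1.0]]
wrist_force: [3.0, -0.1, -1.2]
gripper_width: 0.161
gripper_force: 30.0
```

```bash
python3 f.py w11 -20
```

```text
t 13.98 toe gap mm [27.4 -2.3] z 6.3 pitch x_z 0.0004 yaw 9.3 F gap [ 3.  -0.6 -1.2] M [ 0.08 -1.46 -0.1 ] 30.0
F toe (gap x,y,z) [ 2.8 -0.3  1.3] z 0.0786 [ 0.09 -1.25 -0.01]
y -0.0065 red x mm 17.0 51.2
y 0.0025 red x mm 17.6 51.2
```

Request:
arm_command(
  deltas=[
    [0,0,0,0,0,0.03,1],
    [0,0,0,-0.13,0,0.03,1],
    [0,0,0,-0.26,0,0.03,1],
    [0,0,0,-0.39,0,0.02,1],
    [0,0,0,-0.52,0,0.01,1],
    [0,0,0,-0.65,0,0,1],
    [0,0,0,-0.8,0,-0.01,1],
  ],
)

```text
time_s: 14.72
tcp_pos: [0.5118, 0.0163, 0.0786]
ee_rot: [[0.987, 0.161, -0.0], [0.161, -0.987, -0.0], [-0.0, -0.0, -1.0]]
wrist_force: [3.1, 0.2, 0.1]
gripper_width: 0.157
gripper_force: 30.0
```

```bash
python3 f.py w12 -40
```

```text
t 14.72 toe gap mm [19.  -2.3] z 6.2 pitch x_z -0.0004 yaw 9.29 F gap [ 3.1 -0.3  0.1] M [ 0.12 -1.16 -0.05] 30.0
F toe (gap x,y,z) [ 1.6 -0.8  2.8] z 0.0786 [ 0.12 -0.91  0.04]
y -0.0065 red x mm 9.2 42.8
y 0.0025 red x mm 9.8 42.8
```

Request:
arm_command(
  deltas=[
    [0,0,0,-0.12,0,-0.01,1],
    [0,0,0,-0.24,0,-0.03,1],
    [0,0,0,-0.36,0,-0.05,1],
    [0,0,0,-0.48,0,-0.07,1],
    [0,0,0,-0.6,0,-0.09,1],
  ],
)

```text
time_s: 15.28
tcp_pos: [0.5051, 0.015, 0.0791]
ee_rot: [[0.987, 0.161, -0.002], [0.161, -0.987, -0.001], [-0.002, 0.0, -1.0]]
wrist_force: [-0.0, -0.7, -0.8]
gripper_width: 0.156
gripper_force: 30.0
```

```bash
python3 f.py w13 -40
```

```text
t 15.28 toe gap mm [12.2 -2.5] z 6.4 pitch x_z -0.0024 yaw 9.28 F gap [-0.1 -0.7 -0.8] M [ 0.04 -0.32  0.01] 30.0
F toe (gap x,y,z) [0.6 0.2 0.6] z 0.0792 [-0.01 -0.19 -0.09]
y -0.0065 red x mm 1.7 35.9
y 0.0025 red x mm 1.7 35.9
```

Request:
arm_command(
  deltas=[
    [0,0,0,0,0,0.03,1],
    [0,0,0,0,0,0.06,1],
    [0,0,0,-0.05,0,0.06,1],
    [0,0,0,-0.1,0,0.06,1],
  ],
)

```text
time_s: 15.77
tcp_pos: [0.5052, 0.0152, 0.0788]
ee_rot: [[0.987, 0.161, -0.0], [0.161, -0.987, -0.0], [-0.0, 0.0, -1.0]]
wrist_force: [0.4, 0.2, -1.1]
gripper_width: 0.161
gripper_force: 30.0
```

```bash
python3 f.py w14 -40
```

```text
t 15.77 toe gap mm [12.3 -2.4] z 6.4 pitch x_z -0.0002 yaw 9.29 F gap [ 0.5  0.2 -1.1] M [-0.08 -0.29 -0.02] 30.0
F toe (gap x,y,z) [-0.4 -0.5  0.9] z 0.0789 [-0.08 -0.23 -0.  ]
y -0.0065 red x mm 1.4 36.2
y 0.0025 red x mm 1.4 36.2
```

Request:
arm_command(
  deltas=[
    [0,0,0,0,0,0.03,1],
    [0,0,0,0,0,0.06,1],
    [0,0,0,0,0,0.06,1],
    [0,0,0,0,0,0.06,1],
  ],
)

```text
time_s: 16.25
tcp_pos: [0.5054, 0.0152, 0.0785]
ee_rot: [[0.987, 0.162, 0.0], [0.162, -0.987, 0.0], [0.0, 0.0, -1.0]]
wrist_force: [-0.5, 0.2, 0.1]
gripper_width: 0.155
gripper_force: 30.0
```

```bash
python3 f.py w15 -40
```

```text
t 16.25 toe gap mm [12.5 -2.4] z 6.1 pitch x_z 0.0003 yaw 9.3 F gap [-0.4  0.3  0.1] M [-0.12 -0.28 -0.02] 30.0
F toe (gap x,y,z) [-0.4 -0.7  2.3] z 0.0785 [-0.1  -0.3  -0.03]
y -0.0065 red x mm 1.7 36.2
y 0.0025 red x mm 2.3 36.2
```

Request:
arm_command(
  deltas=[
    [0,0,0,-0.12,0,0,1],
    [0,0,0,-0.24,0,0,1],
    [0,0,0,-0.36,0,0.01,1],
    [0,0,0,-0.48,0,0.01,1],
    [0,0,0,-0.6,0,0.02,1],
  ],
)

```text
time_s: 16.82
tcp_pos: [0.4996, 0.0143, 0.0783]
ee_rot: [[0.987, 0.162, 0.001], [0.162, -0.987, 0.0], [0.001, -0.0, -1.0]]
wrist_force: [1.6, 0.1, 0.4]
gripper_width: 0.158
gripper_force: 30.0
```

```bash
python3 f.py w16 -40
```

```text
t 16.82 toe gap mm [ 6.6 -2.3] z 6.0 pitch x_z 0.001 yaw 9.3 F gap [ 1.6 -0.1  0.4] M [ 0.06 -0.65 -0.07] 30.0
F toe (gap x,y,z) [1.5 0.3 3. ] z 0.0783 [ 0.06 -0.62  0.02]
y -0.0065 red x mm -3.7 30.5
y 0.0025 red x mm -3.7 30.5
```

Request:
arm_command(
  deltas=[
    [0,0,0,-0.12,0,0,1],
    [0,0,0,-0.24,0,0,1],
    [0,0,0,-0.36,0,0.01,1],
    [0,0,0,-0.48,0,0.02,1],
    [0,0,0,-0.6,0,0.03,1],
  ],
)

```text
time_s: 17.38
tcp_pos: [0.4932, 0.0132, 0.0779]
ee_rot: [[0.987, 0.162, -0.0], [0.162, -0.987, -0.0], [-0.0, 0.0, -1.0]]
wrist_force: [1.2, -0.6, 0.8]
gripper_width: 0.158
gripper_force: 30.0
```

```bash
python3 f.py w17 -50
```

```text
t 17.38 toe gap mm [ 0.2 -2.4] z 5.5 pitch x_z -0.0 yaw 9.3 F gap [ 1.1 -0.8  0.8] M [-0.01 -0.63 -0.03] 30.0
F toe (gap x,y,z) [1.1 0.2 3. ] z 0.0778 [ 0.09 -0.45  0.01]
y -0.0065 red x mm -9.7 23.9
y 0.0025 red x mm -9.7 23.9
```

Request:
arm_command(
  deltas=[
    [0,0,0,-0.12,0,0.01,1],
    [0,0,0,-0.24,0,0.03,1],
    [0,0,0,-0.36,0,0.05,1],
    [0,0,0,-0.48,0,0.07,1],
    [0,0,0,-0.6,0,0.09,1],
  ],
)

```text
time_s: 17.95
tcp_pos: [0.4872, 0.0122, 0.0768]
ee_rot: [[0.987, 0.161, -0.0], [0.161, -0.987, -0.0], [-0.0, 0.0, -1.0]]
wrist_force: [0.8, 1.2, 0.5]
gripper_width: 0.156
gripper_force: 30.0
```

```bash
python3 f.py w18 -60
```

```text
t 17.95 toe gap mm [-6.  -2.4] z 4.4 pitch x_z -0.0004 yaw 9.29 F gap [1.  1.  0.5] M [ 0.06 -0.56  0.02] 30.0
F toe (gap x,y,z) [0.8 0.2 2.7] z 0.0768 [-0.   -0.36 -0.03]
y -0.0065 red x mm -16.0 17.3
y 0.0025 red x mm -16.0 17.3
```

```bash
python3 - <<'E'
from g import *
for n in("w4","w6","w8","w10","w12","w15","w18"):
    p=load(n)["pixels"].astype(int); s=(p.max(2)-p.min(2))[0:75,315:320].mean(1)
    print(n,[int(v) for v in s[8:60:1]])
E
```

```text
w4 [1, 10, 35, 59, 69, 70, 70, 70, 70, 70, 70, 69, 69, 70, 70, 63, 38, 13, 4, 4, 4, 5, 4, 5, 5, 5, 5, 5, 6, 4, 5, 5, 5, 5, 5, 5, 5, 4, 4, 5, 5, 5, 5, 5, 4, 5, 5, 5, 4, 5, 5, 4]
w6 [68, 69, 68, 68, 68, 68, 69, 69, 67, 67, 59, 49, 41, 37, 24, 10, 5, 4, 4, 4, 4, 5, 4, 5, 5, 5, 5, 5, 5, 5, 5, 5, 5, 5, 4, 5, 5, 5, 5, 5, 4, 4, 5, 4, 5, 5, 5, 5, 5, 5, 4, 5]
w8 [64, 63, 63, 63, 63, 63, 63, 63, 61, 53, 44, 38, 34, 24, 11, 5, 4, 4, 4, 4, 4, 4, 4, 4, 5, 4, 4, 5, 4, 5, 4, 4, 5, 5, 5, 4, 5, 5, 4, 4, 5, 4, 5, 4, 5, 4, 5, 5, 4, 4, 5, 4]
w10 [60, 60, 60, 59, 59, 53, 44, 37, 35, 33, 24, 12, 5, 3, 4, 4, 4, 4, 4, 4, 4, 4, 4, 4, 5, 5, 5, 5, 5, 5, 5, 5, 5, 5, 4, 4, 4, 5, 4, 4, 4, 4, 5, 4, 5, 4, 5, 5, 5, 6, 7, 7]
w12 [59, 57, 52, 42, 36, 33, 34, 30, 18, 8, 4, 3, 3, 4, 5, 7, 7, 7, 6, 7, 6, 7, 8, 10, 14, 15, 15, 15, 15, 15, 15, 14, 15, 14, 15, 16, 15, 14, 15, 15, 14, 15, 15, 15, 15, 15, 15, 15, 15, 15, 15, 15]
w15 [68, 72, 73, 71, 65, 54, 48, 42, 26, 13, 10, 11, 12, 14, 14, 15, 15, 14, 15, 15, 15, 15, 15, 15, 15, 15, 15, 15, 15, 15, 15, 14, 15, 15, 14, 15, 14, 14, 14, 14, 14, 14, 14, 14, 14, 14, 15, 15, 15, 15, 15, 15]
w18 [109, 115, 110, 95, 92, 103, 108, 96, 59, 24, 11, 10, 12, 13, 14, 13, 14, 13, 14, 14, 14, 13, 13, 14, 14, 14, 14, 14, 14, 14, 14, 14, 14, 14, 14, 14, 13, 14, 14, 14, 13, 13, 14, 14, 13, 13, 14, 14, 13, 13, 13, 13]
```

```bash
python3 - <<'E'
from g import *
s=sense();x=np.array(s["ee_rot"])[:,0];T=np.array(s["tcp_pos"]);w=load("w18")
for th in(0,.02,.04,.05,.06):
    r=lambda a,b:T+np.array([x[0],x[1],0])*(a*np.cos(th)-b*np.sin(th))+np.array([0,0,1])*(a*np.sin(th)+b*np.cos(th))
    print(th,proj(w,[r(.117,.038-.0724+.0025)]).round(1),"toe",(r(.115,-.0724)[2]*1000).round(1),"foot rear",(r(-.029,-.0724)[2]*1000).round(1))
E
```

```text
0 [[318.9  25.6]] toe 4.4 foot rear 4.4
0.02 [[319.   23.4]] toe 6.7 foot rear 3.8
0.04 [[319.   21.2]] toe 9.1 foot rear 3.3
0.05 [[319.   20.1]] toe 10.3 foot rear 3.1
0.06 [[319.  19.]] toe 11.4 foot rear 2.8
```

Request:
arm_command(
  deltas=[
    [0,-0.01,0,0.07,0,-0.115,1],
    [0,-0.02,0,0.14,0,-0.23,1],
    [0,-0.03,0,0.21,0,-0.345,1],
    [0,-0.04,0,0.28,0,-0.46,1],
    [0,-0.05,0,0.35,0,-0.575,1],
    [0,-0.05,0,0.35,0,-0.575,1],
  ],
)

```text
time_s: 18.6
tcp_pos: [0.4904, 0.0126, 0.0827]
ee_rot: [[0.986, 0.161, -0.052], [0.161, -0.987, -0.009], [-0.053, 0.0, -0.999]]
wrist_force: [-3.8, -0.7, 3.3]
gripper_width: 0.158
gripper_force: 30.0
```

```bash
python3 f.py w19 -60
```

```text
t 18.6 toe gap mm [-2.9 -2.6] z 4.2 pitch x_z -0.0528 yaw 9.28 F gap [-3.8 -0.1  3.3] M [-0.03  0.62  0.04] 30.0
F toe (gap x,y,z) [-2.9  0.9  6.1] z 0.0826 [-0.07  0.6  -0.04]
y -0.0065 red x mm -16.3 16.7
y 0.0025 red x mm -16.3 16.7
```

Request:
arm_command(
  deltas=[
    [0,0,0,-0.05,0,-0.05,1],
    [0,0,0,-0.15,0,-0.05,1],
    [0,0,0,-0.27,0,-0.04,1],
    [0,0,0,-0.39,0,-0.03,1],
    [0,0,0,-0.5,0,-0.02,1],
    [0,0,0,-0.6,0,-0.01,1],
  ],
)

```text
time_s: 19.25
tcp_pos: [0.4849, 0.0119, 0.0829]
ee_rot: [[0.986, 0.162, -0.049], [0.161, -0.987, -0.008], [-0.05, -0.0, -0.999]]
wrist_force: [0.6, 0.6, -0.6]
gripper_width: 0.155
gripper_force: 30.0
```

```bash
python3 f.py w20 -70
```

```text
t 19.25 toe gap mm [-8.5 -2.3] z 4.7 pitch x_z -0.0501 yaw 9.3 F gap [ 0.7  0.5 -0.6] M [-0.01 -0.19 -0.03] 30.0
F toe (gap x,y,z) [-0.2  0.1  0.1] z 0.083 [ 0.06 -0.13 -0.02]
y -0.0065 red x mm -21.7 11.3
y 0.0025 red x mm -21.7 11.3
```

Request:
arm_command(
  deltas=[
    [0,0,0,0,0,0.05,1],
    [0,0,0,0,0,0.1,1],
    [0,0,0,0,0,0.1,1],
    [0,0,0,-0.12,0,0.11,1],
    [0,0,0,-0.24,0,0.12,1],
    [0,0,0,-0.36,0,0.14,1],
  ],
)

```text
time_s: 19.9
tcp_pos: [0.4815, 0.0113, 0.0819]
ee_rot: [[0.986, 0.161, -0.049], [0.161, -0.987, -0.008], [-0.049, -0.0, -0.999]]
wrist_force: [0.5, 0.3, -1.4]
gripper_width: 0.159
gripper_force: 30.0
```

```bash
python3 f.py w21 -70
```

```text
t 19.9 toe gap mm [-11.9  -2.4] z 3.9 pitch x_z -0.0495 yaw 9.29 F gap [ 0.6  0.2 -1.4] M [-0.01 -0.35  0.05] 30.0
F toe (gap x,y,z) [-0.1 -0.1  1.1] z 0.082 [ 0.02 -0.24  0.02]
y -0.0065 red x mm -25.0 7.7
y 0.0025 red x mm -25.0 7.7
```

Request:
arm_command(
  deltas=[
    [0,0,0,0,0,0.05,1],
    [0,0,0,-0.12,0,0.07,1],
    [0,0,0,-0.24,0,0.09,1],
    [0,0,0,-0.36,0,0.11,1],
    [0,0,0,-0.48,0,0.13,1],
    [0,0,0,-0.6,0,0.15,1],
    [0,0,0,-0.7,0,0.16,1],
  ],
)

```text
time_s: 20.63
tcp_pos: [0.4748, 0.0103, 0.0809]
ee_rot: [[0.986, 0.162, -0.048], [0.161, -0.987, -0.008], [-0.049, -0.0, -0.999]]
wrist_force: [1.3, -0.5, 0.7]
gripper_width: 0.158
gripper_force: 30.0
```

```bash
python3 f.py w22 -80
```

```text
t 20.63 toe gap mm [-18.6  -2.3] z 2.9 pitch x_z -0.0487 yaw 9.3 F gap [ 1.2 -0.7  0.7] M [ 0.03 -0.79 -0.04] 30.0
F toe (gap x,y,z) [1.  0.4 2. ] z 0.0808 [ 0.1  -0.69 -0.01]
y -0.0065 red x mm -31.3 0.8
y 0.0025 red x mm -31.3 0.8
```

Request:
arm_command(
  deltas=[
    [0,0,0,-0.13,0,0.02,1],
    [0,0,0,-0.26,0,0.035,1],
    [0,0,0,-0.39,0,0.05,1],
    [0,0,0,-0.52,0,0.07,1],
    [0,0,0,-0.65,0,0.09,1],
    [0,0,0,-0.78,0,0.11,1],
    [0,0,0,-0.9,0,0.125,1],
    [0,0,0,-1,0,0.14,1],
  ],
)

```text
time_s: 21.45
tcp_pos: [0.4644, 0.0085, 0.0797]
ee_rot: [[0.986, 0.161, -0.049], [0.161, -0.987, -0.008], [-0.05, -0.0, -0.999]]
wrist_force: [2.6, 1.4, 1.0]
gripper_width: 0.16
gripper_force: 30.0
```

```bash
python3 f.py w23 -90
```

```text
t 21.45 toe gap mm [-29.3  -2.4] z 1.6 pitch x_z -0.05 yaw 9.29 F gap [2.7 1.  1. ] M [ 0.13 -0.91  0.01] 30.0
F toe (gap x,y,z) [0.9 0.2 2.9] z 0.0797 [ 0.1  -0.86 -0.01]
y -0.0065 red x mm -41.5 -10.0
y 0.0025 red x mm -41.5 -10.0
```

Request:
arm_command(
  deltas=[
    [0,0,0,-0.13,0,0.015,1],
    [0,0,0,-0.26,0,0.03,1],
    [0,0,0,-0.39,0,0.045,1],
    [0,0,0,-0.52,0,0.06,1],
    [0,0,0,-0.65,0,0.075,1],
    [0,0,0,-0.78,0,0.09,1],
    [0,0,0,-0.9,0,0.1,1],
    [0,0,0,-1,0,0.11,1],
  ],
)

```text
time_s: 22.27
tcp_pos: [0.4544, 0.0069, 0.0792]
ee_rot: [[0.986, 0.162, -0.049], [0.161, -0.987, -0.008], [-0.05, 0.0, -0.999]]
wrist_force: [1.4, 0.4, 0.4]
gripper_width: 0.161
gripper_force: 30.0
```

```bash
python3 f.py w24 -100
```

```text
t 22.27 toe gap mm [-39.3  -2.4] z 1.0 pitch x_z -0.05 yaw 9.3 F gap [1.4 0.1 0.4] M [ 0.1  -0.96  0.04] 30.0
F toe (gap x,y,z) [ 1.8 -0.3  2.9] z 0.0791 [ 0.08 -0.97 -0.01]
y -0.0065 red x mm -51.7 -20.2
y 0.0025 red x mm -51.7 -20.2
```

Request:
arm_command(
  deltas=[
    [0,0,0,-0.17,0,0.015,1],
    [0,0,0,-0.34,0,0.03,1],
    [0,0,0,-0.51,0,0.045,1],
    [0,0,0,-0.68,0,0.06,1],
    [0,0,0,-0.85,0,0.07,1],
    [0,0,0,-1.1,0,0.08,1],
    [0,0,0,-1.3,0,0.09,1],
    [0,0,0,-1.5,0,0.1,1],
  ],
)

```text
time_s: 23.08
tcp_pos: [0.4396, 0.0044, 0.0789]
ee_rot: [[0.986, 0.161, -0.049], [0.161, -0.987, -0.008], [-0.05, -0.0, -0.999]]
wrist_force: [1.2, 0.1, 1.2]
gripper_width: 0.156
gripper_force: 30.0
```

```bash
python3 f.py w25 -110
```

```text
t 23.08 toe gap mm [-54.4  -2.4] z 0.8 pitch x_z -0.0499 yaw 9.29 F gap [ 1.2 -0.1  1.2] M [ 0.1  -0.99 -0.02] 30.0
F toe (gap x,y,z) [0.9 0.4 2.6] z 0.0789 [ 0.08 -0.76 -0.02]
y -0.0065 red x mm -67.3 -35.5
y 0.0025 red x mm -67.3 -35.5
```

Request:
arm_command(
  deltas=[
    [0,0,0,0.02,0,-0.1,1],
    [0,0,0,0.05,0,-0.3,1],
    [0,0,0,0.05,0,-0.6,1],
    [0,0,0,0,0,-1,1],
    [0,0,0,-0.1,0,-2,1],
    [0,0,0,-0.2,0,-4,1],
    [0,0,0,-0.3,0,-6,1],
    [0,0,0,-0.3,0,-6,1],
  ],
)

```text
time_s: 23.9
tcp_pos: [0.4418, 0.0049, 0.1424]
ee_rot: [[0.986, 0.162, -0.043], [0.162, -0.987, -0.007], [-0.043, -0.0, -0.999]]
wrist_force: [0.8, 0.2, -1.9]
gripper_width: 0.156
gripper_force: 30.0
```

```bash
python3 f.py w26 -130; python3 to.py .4455 -.2455 .16 -14.1; python3 - <<'E'
from g import *
w=snap("wrist","w27");sc=snap("scene","s27");sd=snap("side","d27")
for n,c in(("wrist",w),("scene",sc),("side",sd)):
    p=c["pixels"].astype(int); m=((p[...,2]>p[...,1]+50)&(p[...,2]>p[...,0]+50)&(p[...,1]<70)).astype(np.uint8)
    k,l,st,ce=cv2.connectedComponentsWithStats(m)
    for i in range(1,k):
        if st[i,4]>15:
            P=onz(c,[ce[i]],.009)[0]; print(n,st[i],ce[i].round(1),(Rg.T@(P[:2]-G)*1000).round(1))
E
```

```text
t 23.9 toe gap mm [-52.   -2.3] z 65.0 pitch x_z -0.0434 yaw 9.34 F gap [ 0.8  0.1 -1.9] M [-0.03 -0.25 -0.02] 30.0
F toe (gap x,y,z) [-0.1 -0.4 -0.6] z 0.1393 [-0.05 -0.04  0.01]
y -0.0065 red x mm -68.8 -32.8
y 0.0025 red x mm -68.8 -32.8
t 24.05 [0.4389 0.0043 0.1385] yaw 9.26 F [ 0.4923  1.372  -2.3686] M [-0.0271 -0.122  -0.0672] 29.999983990564942 0.15708779693129665
rot [0.0102 0.0508 0.4077] shift cm [-3.47 24.76 -1.98] rows>= 6.0
wrist [308  27   4  22  55] [309.2  38.6] [-51.    4.8]
wrist [323  26   5  24  84] [325.   39.2] [-51.5  -7.7]
wrist [306 310  22   4  49] [315.  311.7] [-309.1    0.6]
scene [196 132  18  37 280] [204.4 150. ] [-483.6 -281. ]
scene [318 243   9  12  73] [322.  248.3] [-50.5  -2.4]
scene [ 543  273   64   87 4443] [574.7 316.6] [273.1 549.1]
side [251 130  53  19 516] [275.9 138.1] [258.  552.6]
side [342 203   8   7  37] [345.4 205.8] [-58.3  -7.3]
```

Request:
arm_command(
  deltas=[
    [0.003,0,0.05,-0.4,3.1,0,1],
    [0.005,0,0.1,-0.8,6.2,0,1],
    [0.0075,0,0.15,-1.2,9.3,0,1],
    [0.01,0,0.2,-1.6,12.4,0,1],
    [0.0125,0,0.25,-2,15.5,0,1],
    [0.015,0,0.3,-2.4,18.6,0,1],
    [0.018,0,0.355,-2.9,21.7,0,1],
    [0.02,0,0.408,-3.4,24.8,0,1],
  ],
)

```text
time_s: 24.87
tcp_pos: [0.4456, -0.2472, 0.1396]
ee_rot: [[0.968, -0.247, -0.051], [-0.246, -0.969, 0.013], [-0.052, 0.0, -0.999]]
wrist_force: [1.4, 0.4, -1.4]
gripper_width: 0.157
gripper_force: 30.0
```

Request:
arm_command(
  deltas=[
    [0,0,0,0,0,0,1],
    [0,0,0,0,0,0,1],
    [0,0,0,0,0,0,1],
  ],
)

```text
time_s: 25.12
tcp_pos: [0.4455, -0.2456, 0.1397]
ee_rot: [[0.968, -0.244, -0.051], [-0.244, -0.97, 0.013], [-0.052, 0.0, -0.999]]
wrist_force: [1.1, 0.0, -2.1]
gripper_width: 0.157
gripper_force: 30.0
```

```bash
python3 to.py .4455 -.2455 .08 -14.1; python3 - <<'E'
from g import *
s=sense();R=np.array(s["ee_rot"]);print(R)
c=snap("scene","s28");d=snap("side","d28");w=snap("wrist","w28")
f=lambda a,x,y,ww,h:cv2.resize(a["pixels"][y:y+h,x:x+ww],(400,300),interpolation=cv2.INTER_CUBIC)
cv2.imwrite("pics/crop28.png",np.vstack([np.hstack([f(c,170,150,140,105),f(d,330,170,140,105)]),np.hstack([f(w,220,0,200,230),f(c,290,215,80,60)])]))
E
```

```text
t 25.1167 [ 0.4455 -0.2456  0.1397] yaw -14.14 F [ 1.1234  0.037  -2.0677] M [ 0.0272 -0.1056  0.0077] 30.000091502442956 0.15675228505543023
rot [ 0.0002  0.0523 -0.0007] shift cm [ 0.31 -0.01  5.96] rows>= 1.4
[[ 0.9684 -0.2443 -0.0508]
 [-0.244  -0.9697  0.0126]
 [-0.0523  0.0002 -0.9986]]
```

View pics/crop28.png

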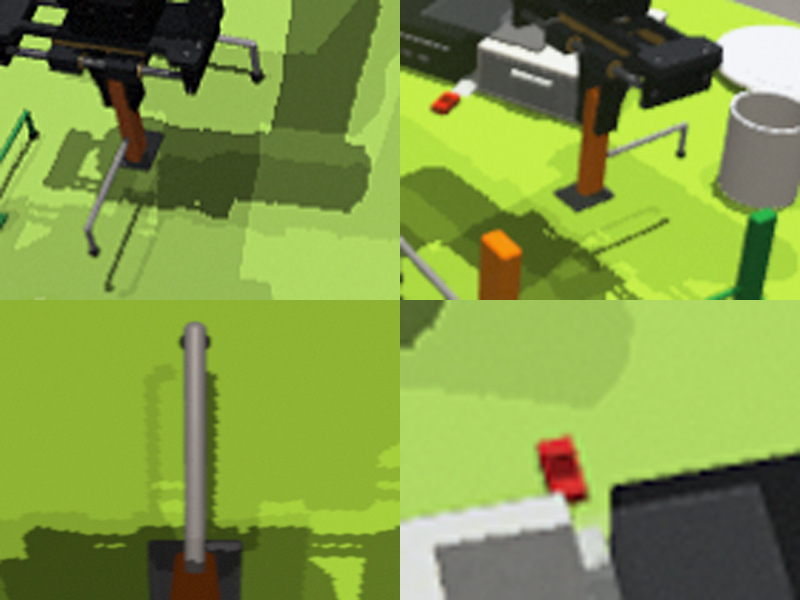

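The cap lies flat and clear of the cover at scene (322,248), and the rod hangs upright above its old spot. Now I lower it.

Request:
arm_command(
  deltas=[
    [0,0,0,0.1,0,1.8,1],
    [0,0,0,0.2,0,3.6,1],
    [0,0,0,0.3,0,5.2,1],
    [0,0,0,0.32,0,6,1],
    [0,0,0,0.33,0,6.2,1],
    [0,0,0,0.34,0,6.4,1],
    [0,0,0,0.34,0,6.5,1],
    [0,0,0,0.34,0,6.5,1],
  ],
)

```text
time_s: 25.93
tcp_pos: [0.4471, -0.2458, 0.0763]
ee_rot: [[0.969, -0.243, -0.047], [-0.243, -0.97, 0.011], [-0.048, 0.0, -0.999]]
wrist_force: [0.0, -0.0, -1.5]
gripper_width: 0.158
gripper_force: 30.0
```

```bash
python3 to.py .4455 -.2455 .073 -14.1
```

```text
t 25.9333 [ 0.4471 -0.2458  0.0763] yaw -14.08 F [ 0.0395 -0.0389 -1.4516] M [-0.115  -0.1326  0.0425] 29.99991470016539 0.15754782061143743
rot [0.0005 0.0484 0.0003] shift cm [-0.14  0.01  0.33] rows>= 0.4
```

Request:
arm_command(
  deltas=[
    [0,0,0,0,0,0.1,1],
    [0,0,0,0,0,0.15,1],
    [0,0,0,0,0,0.2,1],
    [0,0,0,0,0,0.2,1],
    [0,0,0,0,0,0.2,1],
  ],
)

```text
time_s: 26.35
tcp_pos: [0.4464, -0.2459, 0.0737]
ee_rot: [[0.969, -0.244, -0.048], [-0.244, -0.97, 0.012], [-0.05, 0.0, -0.999]]
wrist_force: [-0.1, 1.0, -2.0]
gripper_width: 0.164
gripper_force: 30.0
```

```bash
python3 to.py
```

```text
t 26.35 [ 0.4464 -0.2459  0.0737] yaw -14.11 F [-0.0845  1.0177 -1.9504] M [-0.0873 -0.1359  0.0395] 30.000016037374735 0.16362281880659707
```

Request:
arm_command(
  deltas=[
    [0,0,0,0,0,0.05,1],
    [0,0,0,0,0,0.1,1],
    [0,0,0,0,0,0.15,1],
    [0,0,0,0,0,0.15,1],
    [0,0,0,0,0,0.15,1],
  ],
)

```text
time_s: 26.77
tcp_pos: [0.4463, -0.2459, 0.0723]
ee_rot: [[0.969, -0.244, -0.048], [-0.243, -0.97, 0.012], [-0.05, 0.001, -0.999]]
wrist_force: [-0.6, 0.1, 1.3]
gripper_width: 0.16
gripper_force: 30.0
```

```bash
python3 to.py
```

```text
t 26.7667 [ 0.4463 -0.2459  0.0723] yaw -14.11 F [-0.6358  0.1006  1.2741] M [0.0652 0.1058 0.0073] 30.000141067430377 0.15969701224506086
```

Request:
arm_command(
  deltas=[
    [0,0,0,0,0,0,0.5],
    [0,0,0,0,0,0,0.3],
    [0,0,0,0,0,0,0],
    [0,0,0,0,0,0,0],
    [0,0,0,0,0,0,0],
    [0,0,0,0,0,0,0],
    [0,0,0,0,0,0,0],
    [0,0,0,0,0,0,0],
  ],
)

```text
time_s: 27.43
tcp_pos: [0.4463, -0.2458, 0.0721]
ee_rot: [[0.969, -0.244, -0.048], [-0.244, -0.97, 0.012], [-0.05, 0.0, -0.999]]
wrist_force: [-0.4, 0.1, 0.2]
gripper_width: 0.5
gripper_force: 0.0
```

Request:
arm_command(
  deltas=[
    [0,0,0,0,0,-0.5,0],
    [0,0,0,0,0,-1.5,0],
    [0,0,0,-0.1,0,-3,0],
    [0,0,0,-0.2,0,-5,0],
    [0,0,0,-0.3,0,-8,0],
    [0,0,0,-0.5,0,-11,0],
    [0,0,0,-0.5,0,-11,0],
    [0,0,0,-0.5,0,-11,0],
  ],
)

```text
time_s: 28.1
tcp_pos: [0.4481, -0.2462, 0.1851]
ee_rot: [[0.969, -0.244, -0.042], [-0.243, -0.97, 0.01], [-0.044, 0.0, -0.999]]
wrist_force: [0.0, 0.1, -0.7]
gripper_width: 0.501
gripper_force: 0.0
```

```bash
python3 to.py; python3 - <<'E'
from fit import *
np.set_printoptions(precision=4,suppress=True)
A0,B0=load("scene0"),load("side0")
A,B=snap("scene","s30"),snap("side","d30")
# compare hook region with the start; estimate shift of handle by phase correlation on orange mask; tilt via top vs base centroid
def ax(c,box):
    x,y,w,h=box;p=c["pixels"][y:y+h,x:x+w].astype(int);m=(p[...,2]>1.5*p[...,1])&(p[...,2]>70);ys,xs=np.where(m)
    f=np.polyfit(ys,xs,1);return len(xs),(x+xs.mean()).round(1),(y+ys.mean()).round(1),"slope",f[0].round(3),"rows",y+ys.min(),y+ys.max()
for c in(A0,A):print("scene",ax(c,(205,180,30,50)))
for c in(B0,B):print("side",ax(c,(382,215,30,50)))
E
```

```text
t 28.1 [ 0.4481 -0.2462  0.1851] yaw -14.11 F [ 0.0458  0.0681 -0.7389] M [-0.0627 -0.0953 -0.0075] 0.0 0.5009360704319487
scene (199, np.float64(218.3), np.float64(205.3), 'slope', np.float64(0.205), 'rows', np.int64(190), np.int64(221))
scene (212, np.float64(218.2), np.float64(205.8), 'slope', np.float64(0.199), 'rows', np.int64(191), np.int64(222))
side (276, np.float64(395.6), np.float64(240.4), 'slope', np.float64(-0.115), 'rows', np.int64(223), np.int64(258))
side (279, np.float64(395.9), np.float64(240.4), 'slope', np.float64(-0.117), 'rows', np.int64(223), np.int64(258))
```

The rod stands free and upright within about a pixel of where it started, and the cap is flat and clear of the cover. Handing in.

```bash
python3 -c "
from station import finish_job
print(finish_job())"
```

```text
the job is handed in; nothing more can be done
None
```

I drew the red keycap out and left it flat on the open desk, about 51 mm in front of the gap and clear of the cable cover; I stood the rod back upright on its old spot and handed the job in at about 28 s (no verdict was returned).

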